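Start a pull stud square in a tool holder

TASK

Take the stud driver out of the red rack, set it fully home over the pull stud that leans loosely in the upturned tool holder, and bring the stud upright in line with the bore before you turn it. Then start its thread with half a turn clockwise, pressing and steering gently, and leave the driver standing upright on the stud, ready for the torque wrench; leave the other tools alone.

Things in the scene. Friction and masses are not known exactly. Their poses are not given: they have to be found in the camera images.
- driver: Steel stud driver, 110 mm tall, 0.3 kg, upright in one of the rack's pockets, socket down. Origin: centre of the socket's rim, its lowest point, 23 mm above the bench in the rack; z up its axis. Socket 31 mm in diameter to 42 mm up, neck 17 mm in diameter to 50 mm, dark hexagonal grip 24 mm across flats from 50 to 110 mm, flats facing +y, -y and every 60 degrees.
- driver_top (a point): Centre of the top of the driver's grip, 110 mm above its rim. The socket below is a square hole 19.5 mm across (flats facing the driver's x and y), 29 mm deep, with a 1.5 mm lead-in at the rim. It has about 13 degrees of play either way on the stud's flats.
- fixture: Grey bench fixture, base 110 x 110 mm, fixed, clamping a steel tool holder upside down: 63 mm flange up to 55 mm, then a taper from 44 mm to 25 mm in diameter, its small end 120 mm up. A small lever at its side. Origin: centre of the underside, z up.
- bore (a point): Centre of the threaded bore's mouth in the holder's small end, 120 mm above the bench; z is the bore's axis, straight up. The stud is square when it stands along this axis.
- pull_stud: Steel pull stud, loose in the bore. Origin 10 mm down the bore, where it rocks, along the fixture's x and y, 6 degrees each way to a stop, staying where left; 1 to 2 N at the flats rocks it. Heights above the mouth: thread to 15 mm, flange 25 mm in diameter to 20 mm, four wrench flats 18 mm across (23 mm over the corners) to 30 mm, neck 10 mm to 43 mm, head 15 mm in diameter to 50 mm.
- stud_flats (a point): Centre of the top of the wrench flats, 30 mm above the mouth on the stud's axis. Which way the flats point is unknown: with the rim resting lightly on their corners (about 29 mm above the mouth) turn the socket, up to 90 degrees, until it drops 8 mm over them. Home, its ceiling rests on the head and the rim is 21 mm above the mouth.
- stud_top (a point): Centre of the top of the stud's head, 50 mm above the mouth on the stud's axis; z along that axis, so it shows the lean. It sinks with the thread but does not turn with the stud.
- stud_turn (a joint): Turn of the stud in rad, growing clockwise seen from above; 0 to 1.2 at the start. Thread lead 2 mm a turn, drag 0.18 N m. The thread bites beyond 1.6: the stud must be square by then, or it cross-threads.
- rack: Red rack, 86 x 314 x 45 mm, fixed, with three round pockets 38 mm in diameter and 22 mm deep, 100 mm apart in a row along its y. Origin: centre of the underside. Its pockets hold the driver and two chucks in any order.
- mill_chuck: Steel collet chuck with an end mill, 124 mm tall, 43 mm in diameter, upright in a rack pocket; not needed.
- drill_chuck: Dark drill chuck with a twist drill, 145 mm tall, 45 mm in diameter, upright in a rack pocket; not needed.
- housing: Aluminium housing with two bores, 85 x 125 x 32 mm, lying on the bench; not needed.
- calliper: Calliper, 225 mm long, lying flat on the bench; not needed.
Not all that is in view belongs to the job. What is shaped like the driver but blue is not meant. There is more than one size of the fixture; the one meant has the size given above.

How it is judged:
On the way, in this order (a step that is already met when the one before it is completed fails the run):
1. the driver is home over the stud's flats and the stud stands square, before the thread bites (z of driver in the frame of stud_top below -0.0265 m and horizontal distance between driver and bore below 0.004 m and angle between the z axis of driver and the z axis of bore, either way round below 0.06 rad and angle between stud_top's own z axis and vertical below 0.05 rad and value of joint stud_turn below 1.6 rad), for 0.2 s.
2. the stud has been turned clockwise to start its thread, with the driver home on it (value of joint stud_turn above 2.4 rad and z of driver in the frame of stud_top below -0.0255 m), for 0.1 s.
At the end, for the whole second after the job is handed in: stud_turn is between 2.4 and 4.7 rad and the stud within 0.05 rad of the bore's axis; the driver stands still and released on it, rim at least 25.5 mm below the head's top and centred within 5 mm of the bore's axis, upright within 0.10 rad (all of step 2 and value of joint stud_turn below 4.7 rad and angle between stud_top's own z axis and vertical below 0.05 rad and horizontal distance between driver and bore below 0.005 m and angle between the z axis of driver and the z axis of bore, either way round below 0.1 rad and linear speed of driver below 0.02 m/s); the robot touches nothing.
It fails at once if the stud is turned into the bite of its thread while it leans more than 0.06 rad (cross-threaded) (value of joint stud_turn above 1.6 rad and angle between stud_top's own z axis and vertical above 0.06 rad).
It fails at once if the driver bears on the stud with more than 90 N (contact force between driver and pull_stud above 90 N).
It fails at once if another tool or part is disturbed (distance of any of mill_chuck, drill_chuck from where it was at the start of the episode above 0.015 m or distance of any of housing, calliper from where it was at the start of the episode above 0.02 m).
It also fails if it takes over 72 s, if anything falls off the work surface, if the arm or the gripper's body presses on something with over 40 N, if the wrist force passes 120 N, or if a joint passes its speed limit or range.

ROBOT

A 6-joint arm with a two-finger parallel gripper is mounted at the origin on the work surface. World frame = base frame: x ahead of the robot, y to its left, z up, the work surface at z = 0. Lengths are in m, angles in rad, forces in N, time in s.
With the tool pointing down it reaches from about 0.275 to 0.975 m from the base axis. Payload 8.4 kg.
Tool frame: the origin (TCP) lies midway between the tips of the shut fingers; the grasp point (between the pads) lies 19 mm behind it (bot.grip_point_offset is the distance from the TCP to the grasp point, in m); z points along the fingers, y is the direction in which the jaws open and shut (so a half turn about z gives the same grasp; the last joint's range is limited). The gripper opens to 92 mm and grips with 3 to 60 N. Pads are 20 mm wide; open, the fingers measure 128 mm over their backs; the gripper's body (75 mm by 189 mm) begins 69 mm behind the grasp point.
Start: joints at [1.219, 0.353, 1.633, -0, 1.155, -0.002], TCP at [0.214, 0.587, 0.215] pointing down, gripper open.
Joint ranges: [-2.63, 2.63], [-0.92, 2.1], [0.06, 2.66], [-1.3, 4.44], [0, 2.69], [-3.02, 3.02]. Speed limits (rad/s): [2.22, 2.22, 2.79, 3.14, 3.14, 3.14].

INTERFACE

Orientations are given as [roll, pitch, yaw] about the fixed x, y, z axes, in that order (R = Rz(yaw) Ry(pitch) Rx(roll)).
In Python, from bench import bot gives the robot as it stands.
- The arm moves only by the shell command python3 -m creep 'ROWS'. ROWS is JSON, a list of rows, each a list of 7 numbers: the shift along the world's x, y, z in mm, then the turn, a rotation vector about the world's x, y, z in rad, then the opening, from 0 (shut) to 1 (fully open). A call has 1 to 20 rows; each row is the pose to reach, as a shift and turn from the pose commanded when the call began; what a row does not reach only later rows make up. A row lasts 1/8 s, in which the tool goes at most 62.5 mm and 10.7 degrees, less where a joint would pass 70% of its speed; a pose out of reach is approached as far as the arm can. A call with a gripper value outside its range is refused whole. The fingers move at their own pace and stop on an object; the grip force is fixed at half the most. Time passes only in rows, so rows that repeat a pose let the fingers close. It gives the time, the measured TCP pose, the force and the opening at its end, in the units of the state.
- bot.observe(): the state, without advancing time (a new reading comes with each control period).
- bot.read_camera(name): name is "side" or "top"; returns a dict with "image" (384x512x3 uint8, red, green, blue), "z_map" (384x512 float32, m along the optical axis (not along the pixel's ray), 0 where there is no reading), "fx", "fy", "cx", "cy" (pixels), "k1" (the pictures are not rectified: a ray, as slopes to the right and down, at radius r is drawn at 1 + k1 r^2 times it, then the intrinsics apply), "position" and "orientation" of the camera in the world. Camera axes: x right, y up, looking along -z (the intrinsics and any distortion apply to the point x, -y, -z); pixel columns grow to the right and rows downward; lengths in m; the calibration is good to about 2 mm. A picture is of the moment at which its call begins.
- bot.close_job(): hands the job in, once; it reports no verdict.
The state is a dict: "t": time; "qpos": joint angles; "qvel": joint speeds; "joint_efforts": joint torques, N m; "ee_pos": TCP position; "orientation": TCP orientation; "ft_force": force on the tool from outside, world axes, zero at the start; "ft_torque": the same for the moment, N m; "finger_gap": opening from 0.0 (shut) to 1.0 (fully open).
Only numpy, scipy, OpenCV 4.12 (cv2) and the standard library are available. Lean on these libraries where they do the work, as an engineer would, in place of code of your own. Each camera call takes 0.05 s, during which the arm holds its last target.

## Working session

There is one attempt and no reset: what is moved stays moved. The work goes in short steps, Python scripts to look and compute and a shell command to move; the robot and the scene stay as the last step left them, time stands still between calls to the robot, and variables do not carry over. Pictures are saved under pics/ and viewed, and the job is handed in when it is done.

```bash
ls; mkdir -p pics
cat > h.py <<'E'
import numpy as np, cv2
from scipy.spatial.transform import Rotation as R
from bench import bot
def cam(n):
    c=bot.read_camera(n); return c
def Rc(c):
    o=np.array(c["orientation"]); return R.from_euler('xyz',o).as_matrix() if o.size==3 else o
def ray(c,u,v):
    x=(np.asarray(u,float)-c["cx"])/c["fx"]; y=(np.asarray(v,float)-c["cy"])/c["fy"]
    rd=np.hypot(x,y); r=rd.copy()
    for _ in range(20): r=rd/(1+c["k1"]*r*r)
    s=np.where(rd>0,r/np.maximum(rd,1e-9),1)
    d=np.stack([x*s,-y*s,-np.ones_like(x)],-1)
    return d@Rc(c).T
def plane(c,u,v,z):
    d=ray(c,u,v); p=np.array(c["position"]); t=(z-p[2])/d[...,2]
    return p+d*t[...,None]
def cloud(c):
    v,u=np.mgrid[0:384,0:512]; d=ray(c,u,v)
    return np.array(c["position"])+d*c["z_map"][...,None]
def proj(c,P):
    q=(np.atleast_2d(P)-np.array(c["position"]))@Rc(c); x=q[:,0]/-q[:,2]; y=-q[:,1]/-q[:,2]
    f=1+c["k1"]*(x*x+y*y); return np.stack([c["cx"]+c["fx"]*x*f,c["cy"]+c["fy"]*y*f],-1)
def save(c,n,box=None,s=1):
    im=c["image"][...,::-1]
    if box: u0,v0,u1,v1=box; im=im[v0:v1,u0:u1]
    im=cv2.resize(im,None,fx=s,fy=s,interpolation=cv2.INTER_CUBIC); cv2.imwrite("pics/"+n+".png",im)
E
python3 - <<'E'
from h import *
s=bot.observe(); print(s)
for n in("side","top"):
    c=cam(n); save(c,n+"0",s=1.5)
    print(n,{k:c[k] for k in c if k not in("image","z_map")}, (c["z_map"]>0).mean())
E
```

```text
pics
{'t': 0.0, 'qpos': array([ 1.21860797e+00,  3.53659226e-01,  1.63414533e+00, -1.82595837e-05,
        1.15521497e+00, -2.40160351e-03]), 'qvel': array([ 0.00277384,  0.00161967,  0.00021375, -0.00195974, -0.0001827 ,
        0.00255015]), 'joint_efforts': array([ 1.46581457e-03, -5.93852627e+01, -3.34202957e+01,  6.97617698e-02,
        2.35085998e-02, -1.07162557e-04]), 'ee_pos': array([0.21401571, 0.58667015, 0.213852  ]), 'orientation': array([-3.14016575e+00,  1.32680066e-05,  2.79181329e+00]), 'ft_force': array([ 0.51395531, -0.16226317, -1.04941007]), 'ft_torque': array([-0.05445977,  0.01437763, -0.04941247]), 'finger_gap': 0.9991428221834336}
side {'fx': 352.59345074721125, 'fy': 352.59345074721125, 'cx': 254.708227082092, 'cy': 189.56672052755147, 'k1': 0.00872356068449518, 'position': array([ 0.15327862, -0.86602867,  0.61388592]), 'orientation': array([ 1.09413088,  0.00179317, -0.42583336])} 0.996002197265625
top {'fx': 457.69210530469024, 'fy': 457.69210530469024, 'cx': 254.17120797955624, 'cy': 191.30914523048767, 'k1': -0.03588535173299672, 'position': array([ 0.3153464 , -0.01619658,  1.34707604]), 'orientation': array([ 0.17197715, -0.0225632 , -1.58330042])} 0.9958140055338541
```

View pics/side0.png

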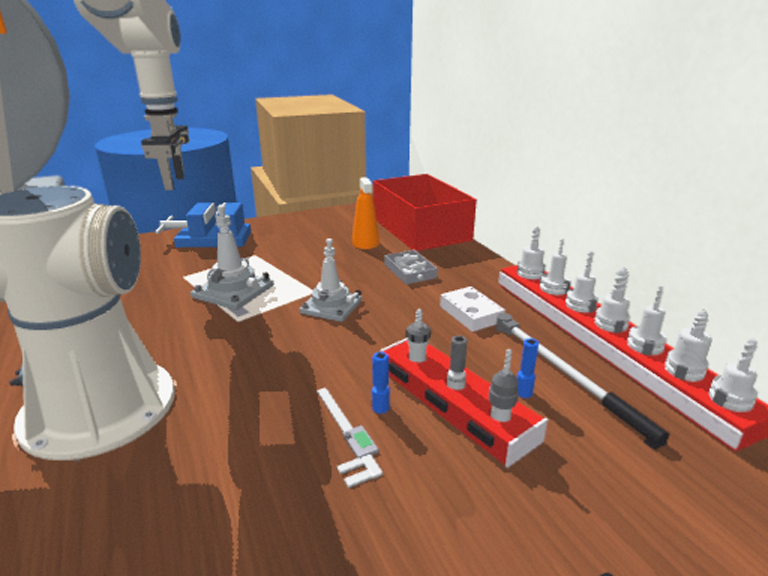

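View pics/top0.png

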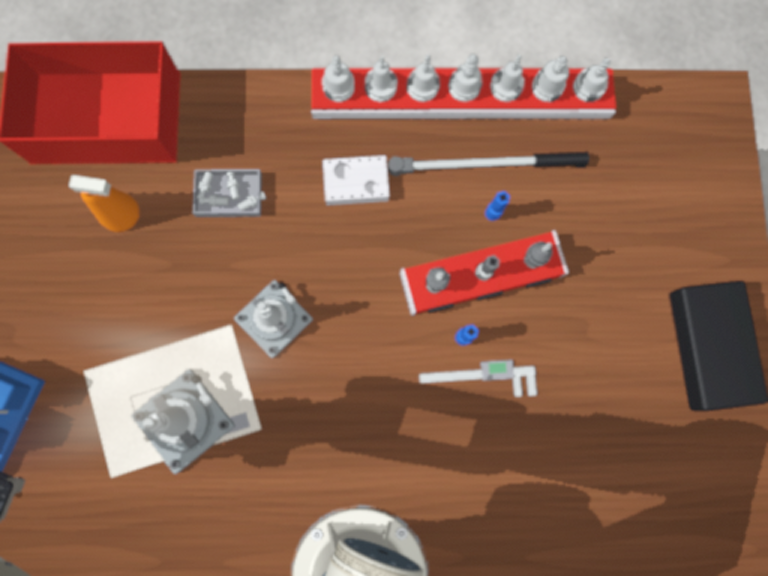

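The side view shows the driver (dark grip) in the middle rack pocket, at about (457,360) in the enlarged picture. The top view shows it at (488,267), and two fixtures at (273,318) and (180,420). I'll measure all of these.

Run:
```python
from h import *
for n in("top","side"):
    c=cam(n); P=cloud(c)
    save(c,n+"1drv",(250,130,400,260) if n=="top" else (230,200,380,330),5)
    save(c,n+"1fix",(70,170,230,330) if n=="top" else (110,130,270,230),4.8)
    # heights
    for name,lo,hi in (("A",(.1,.1),(.7,.8)),):
        pass
    m=(P[...,2]>0.08)&(P[...,2]<0.25)
    k,lab,st,ce=cv2.connectedComponentsWithStats(m.astype(np.uint8))
    for i in range(1,k):
        if st[i,4]>15:
            Q=P[lab==i]; zt=np.percentile(Q[:,2],98)
            print(n,i,st[i],"mean",Q.mean(0).round(3),"ztop",zt.round(3),"topxy",Q[Q[:,2]>zt-.01].mean(0).round(3))
    m=(P[...,2]>0.006)&(P[...,2]<0.035)
    k,lab,st,ce=cv2.connectedComponentsWithStats(m.astype(np.uint8))
    for i in range(1,k):
        if st[i,4]>200:
            Q=P[lab==i]; r=cv2.minAreaRect(Q[:,:2].astype(np.float32)); print("base",st[i],r, np.median(Q[:,2]).round(3))
```

```text
top 1 [   0   27  114   74 2889] mean [0.917 0.53  0.11 ] ztop 0.133 topxy [0.914 0.523 0.129]
top 2 [216  36  19  26 343] mean [0.943 0.033 0.116] ztop 0.172 topxy [0.95  0.033 0.169]
top 3 [247  37  14  23 197] mean [ 0.945 -0.051  0.121] ztop 0.171 topxy [ 0.951 -0.052  0.17 ]
top 4 [275  36  18  25 261] mean [ 0.945 -0.136  0.116] ztop 0.176 topxy [ 0.951 -0.137  0.174]
top 5 [301  36  20  27 349] mean [ 0.943 -0.217  0.118] ztop 0.175 topxy [ 0.949 -0.219  0.172]
top 6 [332  37  16  23 228] mean [ 0.945 -0.302  0.12 ] ztop 0.175 topxy [ 0.948 -0.305  0.174]
top 7 [357  37  23  26 378] mean [ 0.942 -0.385  0.121] ztop 0.17 topxy [ 0.948 -0.39   0.167]
top 8 [387  39  19  24 283] mean [ 0.943 -0.472  0.111] ztop 0.165 topxy [ 0.949 -0.473  0.163]
top 32 [ 46 117  35  28 599] mean [0.697 0.466 0.149] ztop 0.198 topxy [0.704 0.467 0.195]
top 33 [329 128  11  11  92] mean [ 0.697 -0.276  0.105] ztop 0.115 topxy [ 0.698 -0.278  0.111]
top 34 [351 161  17  17 218] mean [ 0.591 -0.34   0.115] ztop 0.164 topxy [ 0.594 -0.343  0.162]
top 35 [321 170  13  13 116] mean [ 0.568 -0.247  0.122
[... 5637 characters left out ...]
6  42  18 386] ((0.4850083887577057, 0.15807616710662842), (0.10500200092792511, 0.11672317236661911), 44.446475982666016) 0.016
base [358 229  88  70 886] ((0.7996109127998352, -0.33450770378112793), (0.028934696689248085, 0.28473058342933655), 4.133523464202881) 0.024
base [   9  241  107   65 2371] ((0.007031694054603577, -0.036834560334682465), (0.2462543100118637, 0.18023723363876343), 8.819392204284668) 0.015
base [259 243 105  67 841] ((0.5375189185142517, -0.28270435333251953), (0.08534392714500427, 0.298788845539093), 30.605730056762695) 0.022
base [212 258  41  66 581] ((0.37616270780563354, -0.23785628378391266), (0.23042969405651093, 0.06702135503292084), 80.68372344970703) 0.008
```

```bash
true
```

```text
(no output)
```

View pics/top1drv.png

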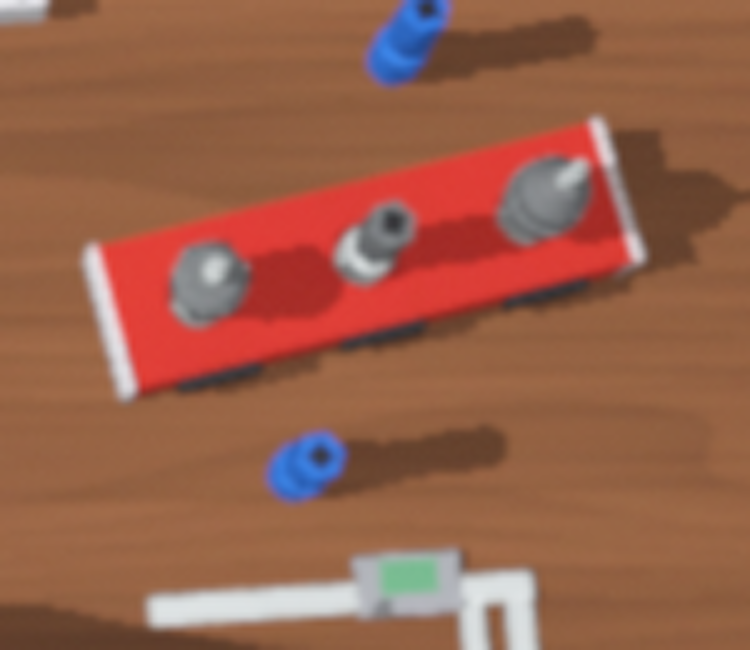

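View pics/side1drv.png

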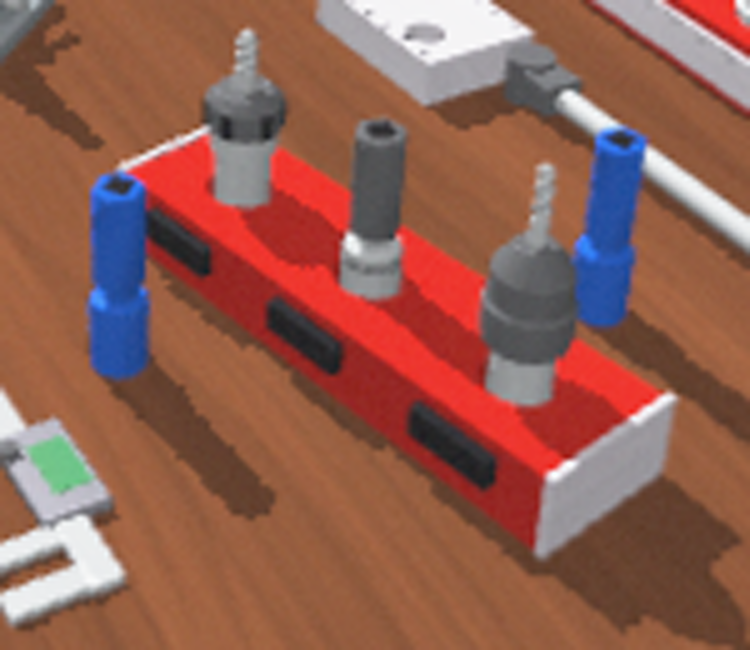

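View pics/top1fix.png

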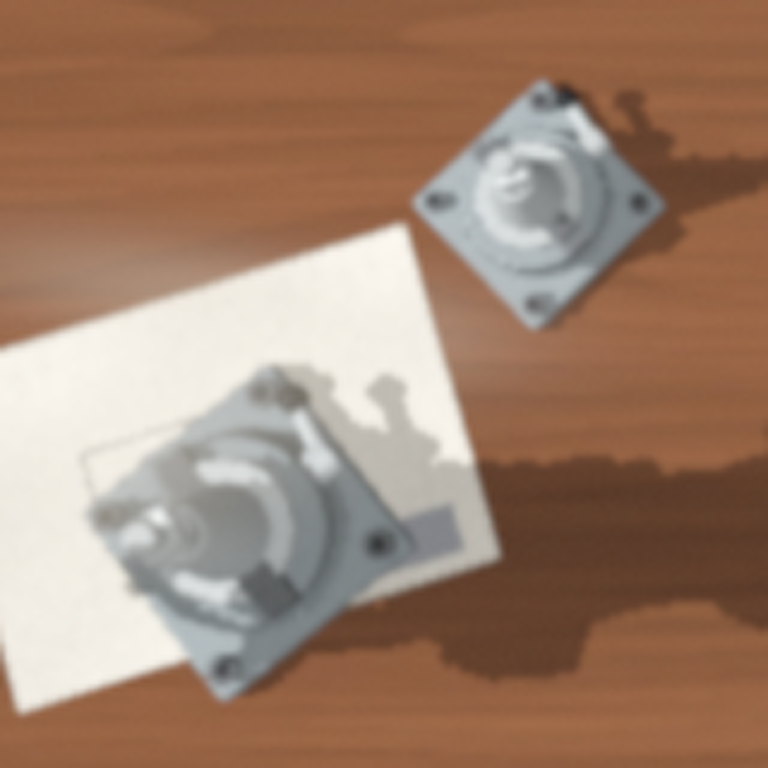

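View pics/side1fix.png

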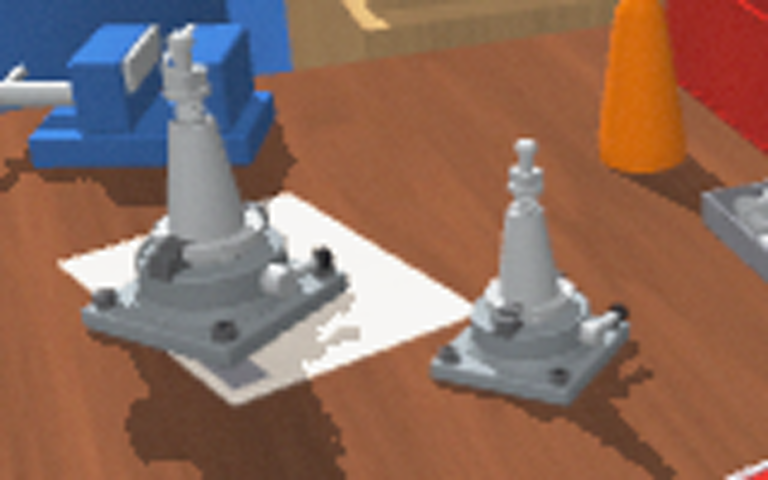

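The driver is in the middle pocket, with the dark square hole in its top at about (329,174) in the top view and (306.6,226) in the side view. The fixture meant is the smaller one at about (0.487,0.16), with its stud top at 0.170. Next I'll refine these positions by casting rays from both views.

```bash
cat >> h.py <<'E'
def tri(c1,p1,c2,p2):
    a=np.array(c1["position"]);b=np.array(c2["position"]);d=ray(c1,*p1);e=ray(c2,*p2)
    d=d/np.linalg.norm(d);e=e/np.linalg.norm(e)
    t=np.linalg.lstsq(np.stack([d,-e],1),b-a,rcond=None)[0]
    p,q=a+d*t[0],b+e*t[1]; return (p+q)/2, np.linalg.norm(p-q)
def darkhole(c,box):
    u0,v0,u1,v1=box; g=cv2.cvtColor(c["image"],cv2.COLOR_RGB2GRAY)[v0:v1,u0:u1].astype(float)
    w=np.clip(np.percentile(g,50)-15-g,0,None); v,u=np.mgrid[v0:v1,u0:u1]; return np.array([(w*u).sum()/w.sum(),(w*v).sum()/w.sum()])
E
python3 - <<'E'
from h import *
t=cam("top"); s=cam("side")
pt=darkhole(t,(325,170,334,179)); ps=darkhole(s,(301,223,312,230))
print(pt,ps,"top z=.133",plane(t,*pt,.133),"side",plane(s,*ps,.133),tri(t,pt,s,ps))
# base plate contours: grey, low height
for n,c,box in(("top",t,(150,180,215,245)),("side",s,(190,180,250,220))):
    P=cloud(c); g=c["image"].astype(int); 
    m=(P[...,2]>.006)&(np.hypot(P[...,0]-.487,P[...,1]-.16)<.09)
    Q=P[m&(P[...,2]<.03)]; 
    for a in(.012,.016,.02):pass
    print(n,"plate z hist",np.histogram(Q[:,2],bins=np.arange(.005,.031,.0025)))
    hull=cv2.minAreaRect(Q[:,:2].astype(np.float32)); print(hull)
    for z0,z1 in((.06,.08),(.08,.1),(.1,.118),(.12,.135),(.135,.14),(.141,.15),(.15,.163),(.163,.175)):
        q=P[m&(P[...,2]>z0)&(P[...,2]<z1)]
        if len(q): print(z0,len(q),q.mean(0).round(4),q.min(0).round(4),q.max(0).round(4))
E
```

```text
[328.67788462 174.31490385] [305.9223301  225.74757282] top z=.133 [ 0.57114726 -0.24977866  0.133     ] side [ 0.57185525 -0.24835627  0.133     ] (array([ 0.57097199, -0.24960547,  0.133974  ]), np.float64(6.397402747808568e-05))
top plate z hist (array([ 24,  57, 108, 193, 131,  76,  47,  27,   9,   9]), array([0.005 , 0.0075, 0.01  , 0.0125, 0.015 , 0.0175, 0.02  , 0.0225,
       0.025 , 0.0275, 0.03  ]))
((0.4875861406326294, 0.1574791967868805), (0.1583762913942337, 0.1487341672182083), 24.764738082885742)
0.06 55 [0.4785 0.1553 0.0689] [0.4581 0.1419 0.06  ] [0.5094 0.1905 0.0791]
0.08 41 [0.4797 0.1569 0.0897] [0.4673 0.1456 0.0801] [0.5024 0.1797 0.0996]
0.1 35 [0.48   0.1576 0.1093] [0.4725 0.1477 0.1002] [0.4968 0.1758 0.1176]
0.12 4 [0.4807 0.1593 0.1259] [0.476  0.1514 0.1202] [0.483  0.1735 0.1338]
0.135 9 [0.4847 0.1555 0.1383] [0.4763 0.1515 0.1359] [0.4955 0.1675 0.1399]
0.141 19 [0.4844 0.1607 0.1449] [0.4761 0.1535 0.1411] [0.4967 0.1725 0.1499]
0.15 14 [0.4864 0.1609 0.1517] [0.4797 0.1524 0.1502] [0.4987 0.1708 0.1545]
0.163 26 [0.4889 0.1613 0.1692] [0.4828 0.15
[... 226 characters left out ...]
 0.160845547914505), (0.10963533073663712, 0.1116003543138504), 44.14257049560547)
0.06 69 [0.4826 0.1494 0.07  ] [0.4658 0.139  0.0603] [0.5047 0.1664 0.08  ]
0.08 61 [0.4824 0.152  0.0896] [0.4679 0.1443 0.0803] [0.5025 0.1687 0.0999]
0.1 45 [0.4834 0.1539 0.1088] [0.4729 0.1468 0.1002] [0.4992 0.1654 0.1173]
0.12 24 [0.4861 0.1579 0.125 ] [0.4761 0.1512 0.1204] [0.4958 0.1645 0.1317]
0.135 12 [0.4867 0.1545 0.1384] [0.4771 0.1484 0.1356] [0.4975 0.16   0.1398]
0.141 18 [0.4871 0.1565 0.1459] [0.4778 0.1491 0.1416] [0.4967 0.166  0.1494]
0.15 18 [0.487  0.1601 0.1543] [0.4792 0.154  0.1503] [0.498  0.1726 0.1627]
0.163 14 [0.4889 0.1595 0.1684] [0.4826 0.1548 0.1644] [0.4954 0.1655 0.1713]
```

Run:
```python
from h import *
t=cam("top"); s=cam("side")
for n,c,box in(("top",t,(150,182,213,243)),("side",s,(196,150,246,217))):
    hsv=cv2.cvtColor(c["image"],cv2.COLOR_RGB2HSV); u0,v0,u1,v1=box
    m=np.zeros((384,512),np.uint8); m[v0:v1,u0:u1]=((hsv[...,1]<75)&(hsv[...,2]>70))[v0:v1,u0:u1]
    k,l,st,ce=cv2.connectedComponentsWithStats(m); i=1+st[1:,4].argmax(); m=(l==i).astype(np.uint8)*255
    cv2.imwrite(f"pics/m_{n}.png",cv2.resize(m[v0:v1,u0:u1],None,fx=6,fy=6,interpolation=0))
    ct=max(cv2.findContours(m,0,1)[0],key=len)[:,0].astype(float)
    if n=="top":
        for z in(.0,.015):
            Q=plane(c,ct[:,0],ct[:,1],z); r=cv2.minAreaRect(Q[:,:2].astype(np.float32)); print(n,z,r)
    # stud head region: top 
    P=cloud(c); hm=(P[...,2]>.164)&(P[...,2]<.18)&(np.hypot(P[...,0]-.487,P[...,1]-.16)<.04)
    v,u=np.nonzero(hm); print(n,"head px",u.mean(),v.mean(),u.min(),u.max(),v.min(),v.max(),plane(c,u.mean(),v.mean(),.167))
    # holder taper axis & stud axis row by row (edges)
    if n=="side":
        rows={}
        for v in range(150,205):
            uu=np.nonzero(m[v])[0]
            if len(uu): print(v,uu.min(),uu.max(),(uu.min()+uu.max())/2,end=" | ")
        print()
save(t,"stud_t",(160,190,205,230),16); save(s,"stud_s",(195,150,250,220),8.5)
```

```text
top 0.0 ((0.4905397891998291, 0.16447576880455017), (0.11623639613389969, 0.11844993382692337), 45.08554458618164)
top 0.015 ((0.4885888993740082, 0.1624639332294464), (0.11494210362434387, 0.11713100969791412), 45.08546447753906)
top head px 174.66666666666666 203.54166666666666 172 177 201 206 [0.48953991 0.16161995 0.167     ]
side head px 219.0 160.28571428571428 217 221 159 162 [0.48993169 0.16274789 0.167     ]
159 218 221 219.5 | 160 217 221 219.0 | 161 218 221 219.5 | 162 218 220 219.0 | 163 218 220 219.0 | 164 217 220 218.5 | 165 216 222 219.0 | 166 216 222 219.0 | 167 216 222 219.0 | 168 216 222 219.0 | 169 216 222 219.0 | 170 217 222 219.5 | 171 217 221 219.0 | 172 216 221 218.5 | 173 216 222 219.0 | 174 215 222 218.5 | 175 215 223 219.0 | 176 215 223 219.0 | 177 215 223 219.0 | 178 215 223 219.0 | 179 215 223 219.0 | 180 215 224 219.5 | 181 214 224 219.0 | 182 214 224 219.0 | 183 214 224 219.0 | 184 214 225 219.5 | 185 214 225 219.5 | 186 196 226 211.0 | 187 196 227 211.5 | 188 196 228 212.0 | 189 196 229 212.5 | 190 196 229 212.5 | 191 196 231 213.5 | 192 196 231 213.5 | 193 196 232 214.0 | 194 196 232 214.0 | 195 196 238 217.0 | 196 196 238 217.0 | 197 196 240 218.0 | 198 196 240 218.0 | 199 196 240 218.0 | 200 205 240 222.5 | 201 204 239 221.5 | 202 202 238 220.0 | 203 201 238 219.5 | 204 200 237 218.5 |
```

```bash
cd pics; python3 -c "
import cv2,numpy as np
a=[cv2.imread(f) for f in('stud_s.png','stud_t.png','m_side.png')]
h=500;a=[cv2.resize(x,(int(x.shape[1]*h/x.shape[0]),h)) for x in a]
x=np.hstack(a[:1]+a[1:2]);x=cv2.resize(x,None,fx=min(1,790/x.shape[1]),fy=min(1,790/x.shape[1]));cv2.imwrite('stud01.png',x)"
```

```text
(no output)
```

View pics/stud01.png

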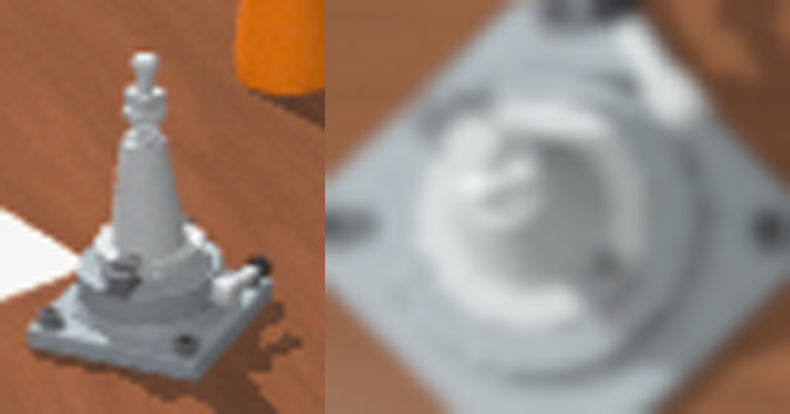

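```bash
python3 -m creep '[[0,0,60,0,0,0,1],[20,-50,85,0,0,-0.1,1],[357,-836,85,0,0,-0.457,1],[357,-836,85,0,0,-0.457,1],[357,-836,85,0,0,-0.457,1],[357,-836,85,0,0,-0.457,1],[357,-836,85,0,0,-0.457,1],[357,-836,85,0,0,-0.457,1],[357,-836,85,0,0,-0.457,1],[357,-836,85,0,0,-0.457,1],[357,-836,85,0,0,-0.457,1],[357,-836,85,0,0,-0.457,1],[357,-836,85,0,0,-0.457,1],[357,-836,85,0,0,-0.457,1],[357,-836,85,0,0,-0.457,1],[357,-836,85,0,0,-0.457,1],[357,-836,85,0,0,-0.457,1],[357,-836,85,0,0,-0.457,1],[357,-836,85,0,0,-0.457,1]]'
```

```text
t: 2.78
ee_pos: [0.5709, -0.2476, 0.2999]
orientation: [3.141, -0.0, 2.336]
ft_force: [-0.3, 0.5, 0.1]
finger_gap: 1.001
```

```bash
python3 -m creep '[[0,-1,-50,0,0,0,1],[0,-1,-100,0,0,0,1],[0,-1,-130,0,0,0,1],[0,-1,-150,0,0,0,1],[0,-1,-170,0,0,0,1],[0,-1,-170,0,0,0,1]]'
python3 - <<'E'
from h import *
t=cam("top");s=cam("side"); save(t,"t2",(270,120,390,230),6); save(s,"s2",(230,150,380,280),5)
E
```

```text
t: 3.52
ee_pos: [0.5702, -0.2484, 0.1287]
orientation: [-3.141, -0.002, 2.336]
ft_force: [-0.4, 1.0, 1.3]
finger_gap: 1.0
```

View pics/s2.png

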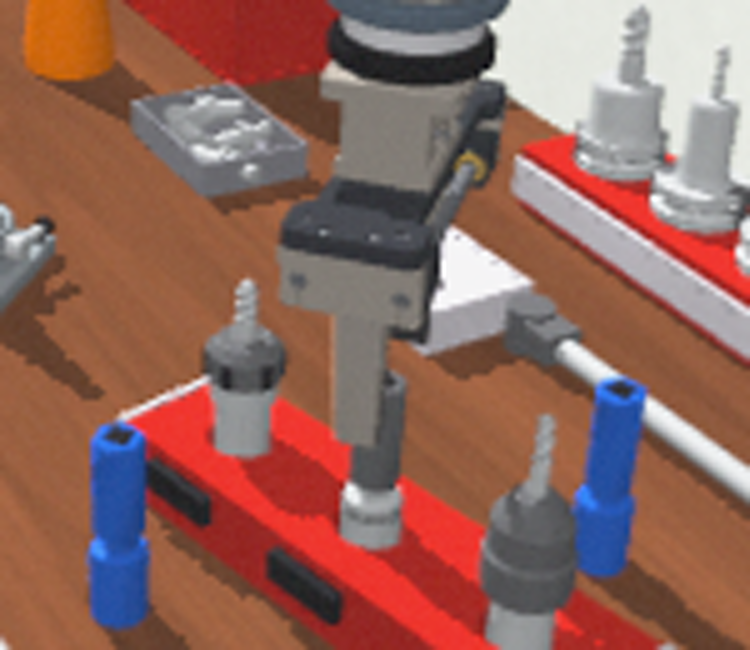

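View pics/t2.png

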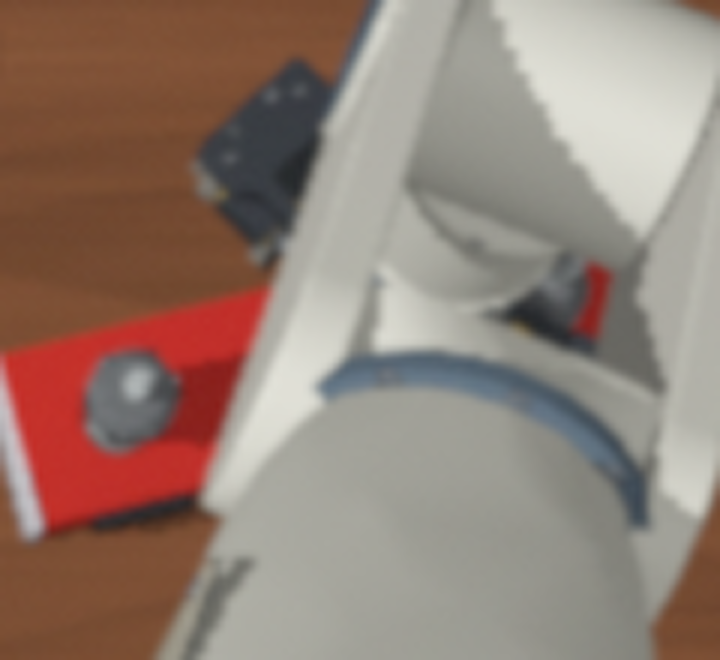

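The fingers straddle the driver's grip, and the chucks are clear (side view). I'll descend and close.

```bash
python3 -m creep '[[1,-1,-15,0,0,0,1],[1,-1,-30,0,0,0,1],[1,-1,-36,0,0,0,1],[1,-1,-36,0,0,0,1],[1,-1,-36,0,0,0,0.5],[1,-1,-36,0,0,0,0.4],[1,-1,-36,0,0,0,0.3]]'
python3 - <<'E'
from h import *
s=cam("side"); save(s,"s3",(250,150,350,260),6);print(bot.observe()["ft_force"],bot.observe()["ft_torque"])
E
```

```text
t: 4.5
ee_pos: [0.5724, -0.2509, 0.0939]
orientation: [3.141, 0.001, 2.335]
ft_force: [0.3, 0.3, -0.4]
finger_gap: 0.698
[ 0.29145966 -0.02192403  0.63208657] [-0.01409821 -0.00734456 -0.06478982]
```

View pics/s3.png

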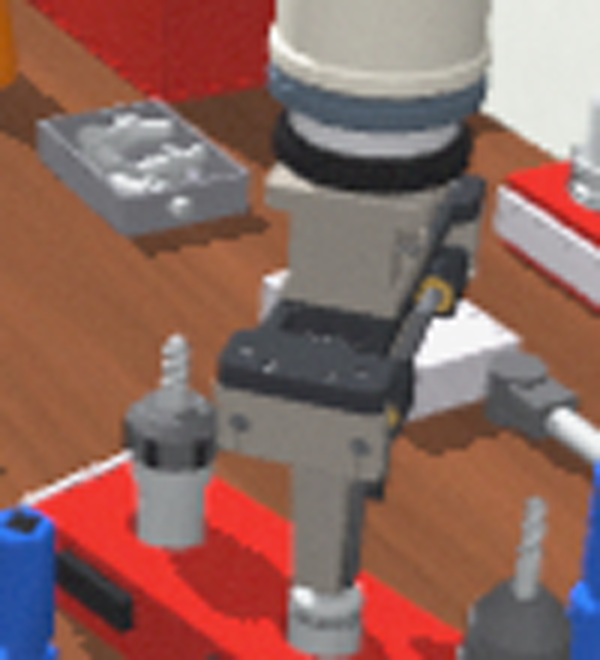

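```bash
python3 -m creep '[[-1,1,0,0,0,0,0.45],[-1,1,0,0,0,0,0.35],[-1,1,0,0,0,0,0.3],[-1,1,0,0,0,0,0.2],[-1,1,0,0,0,0,0.1],[-1,1,0,0,0,0,0],[-1,1,0,0,0,0,0],[-1,1,0,0,0,0,0],[-1,1,0,0,0,0,0]]'
python3 -c "
from bench import bot;o=bot.observe();print(o['ft_force'],o['ft_torque'],o['ee_pos'])"
```

```text
t: 5.68
ee_pos: [0.5712, -0.2498, 0.0936]
orientation: [3.142, -0.0, 2.335]
ft_force: [0.1, 0.7, 0.8]
finger_gap: 0.288
[0.06217619 0.6845081  0.83312831] [ 0.03769786 -0.07086542 -0.02742494] [ 0.57122004 -0.24981627  0.09357726]
```

```bash
python3 -m creep '[[0,0,0,0,0,0,0],[0,0,0,0,0,0,0],[0,0,0,0,0,0,0],[0,0,0,0,0,0,0]]'
python3 -c "
from bench import bot;o=bot.observe();print(o['ft_force'],o['ft_torque'],o['ee_pos'])"
```

```text
t: 6.18
ee_pos: [0.5712, -0.2499, 0.0936]
orientation: [3.142, 0.0, 2.335]
ft_force: [0.5, -0.1, -0.3]
finger_gap: 0.289
[ 0.48526382 -0.06709418 -0.33836876] [ 0.00884271 -0.06154163  0.00484051] [ 0.57121171 -0.24985608  0.09360844]
```

The fingers stop at 26.6 mm, but the flats are 24 mm apart. So the hex sits about 14° off the jaws, which suggests the driver's yaw is near 0 in world axes. I'll open, turn the jaws to 30° and grip again.

```bash
python3 -m creep '[[0,0,0,0,0,0,0.5],[0,0,0,0,0,0,0.5],[0,0,0,0,0,-0.12,0.5],[0,0,0,0,0,-0.24,0.5],[0,0,0,0,0,-0.24,0.3],[0,0,0,0,0,-0.24,0.1],[0,0,0,0,0,-0.24,0],[0,0,0,0,0,-0.24,0],[0,0,0,0,0,-0.24,0],[0,0,0,0,0,-0.24,0],[0,0,0,0,0,-0.24,0]]'
python3 -c "
from bench import bot;o=bot.observe();print(o['ft_force'],o['ft_torque'],o['ee_pos'])"
```

```text
t: 7.55
ee_pos: [0.5712, -0.2499, 0.0936]
orientation: [-3.142, 0.0, 2.095]
ft_force: [-0.4, -0.6, 0.1]
finger_gap: 0.275
[-0.38721215 -0.58633543  0.08392148] [-0.10940193  0.02408433  0.00438718] [ 0.5711861  -0.24985899  0.09356567]
```

```bash
python3 -m creep '[[0,0,0,0,0,0,0.45],[0,0,0,0,0,0,0.45],[0,0,0,0,0,0.08,0.45],[0,0,0,0,0,0.08,0.2],[0,0,0,0,0,0.08,0],[0,0,0,0,0,0.08,0],[0,0,0,0,0,0.08,0],[0,0,0,0,0,0.08,0],[0,0,0,0,0,0.08,0]]'
```

```text
t: 8.68
ee_pos: [0.5712, -0.2499, 0.0936]
orientation: [3.142, 0.0, 2.175]
ft_force: [-0.1, -0.2, -0.1]
finger_gap: 0.276
```

```bash
python3 -m creep '[[0,0,10,0,0,0,0],[0,0,25,0,0,0,0],[0,0,50,0,0,0,0],[0,0,100,0,0,0,0],[0,0,150,0,0,0,0],[0,0,190,0,0,0,0],[0,0,190,0,0,0,0],[0,0,190,0,0,0,0]]'
python3 - <<'E'
from h import *
o=bot.observe();print(o['ft_force'],o['ft_torque'],o['ee_pos'],o['qpos'])
s=cam("side"); save(s,"s4",(240,60,360,260),3)
E
```

```text
t: 9.68
ee_pos: [0.5705, -0.2495, 0.2826]
orientation: [-3.141, -0.001, 2.175]
ft_force: [-0.9, -0.5, -3.5]
finger_gap: 0.283
[-0.88181903 -0.49036626 -3.5234675 ] [-0.04556809  0.03794762  0.00890006] [ 0.57046551 -0.24951243  0.28263071] [-4.14729098e-01  2.95323282e-01  1.56126180e+00  1.26937832e-05
  1.28628859e+00 -1.01873886e+00]
```

View pics/s4.png

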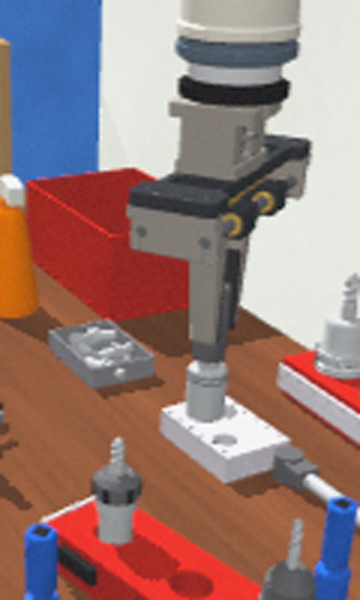

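The driver hangs upright in the jaws and the pocket is empty. I'll move it over the stud and turn 0.6 rad counter-clockwise to leave wrist range.

```bash
python3 -m creep '[[-15,60,5,0,0,0.1,0],[-30,120,5,0,0,0.2,0],[-40,180,5,0,0,0.3,0],[-50,240,5,0,0,0.4,0],[-60,300,5,0,0,0.5,0],[-70,360,0,0,0,0.6,0],[-82,412,-3,0,0,0.6,0],[-82,412,-6,0,0,0.6,0],[-82,412,-6,0,0,0.6,0],[-82,412,-6,0,0,0.6,0]]'
python3 - <<'E'
from h import *
o=bot.observe();print(o['ft_force'],o['ft_torque'],o['ee_pos'],o['qpos'])
s=cam("side"); save(s,"s5",(160,80,280,230),4);t=cam("top"); save(t,"t5",(120,150,240,260),5)
E
```

```text
t: 10.98
ee_pos: [0.4892, 0.1609, 0.277]
orientation: [-3.141, -0.001, 2.773]
ft_force: [0.4, -0.3, -3.1]
finger_gap: 0.282
[ 0.40302585 -0.30562431 -3.12766346] [-0.01140454  0.01480207  0.01355939] [0.4892364  0.16092384 0.27703161] [ 3.15101846e-01  1.22846773e-01  1.79107744e+00 -3.54850753e-04
  1.22877306e+00 -8.87402112e-01]
```

View pics/s5.png

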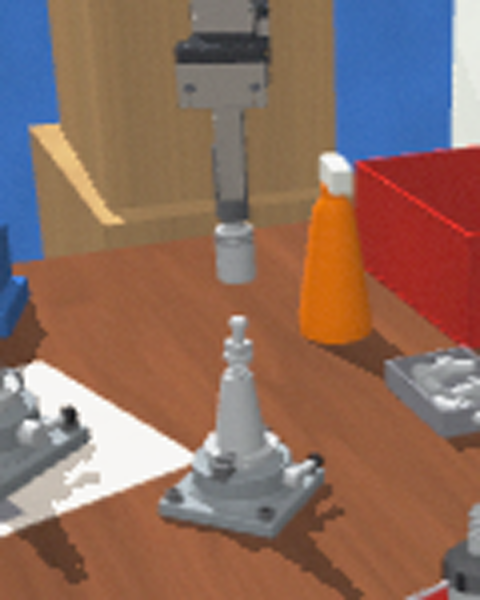

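View pics/t5.png

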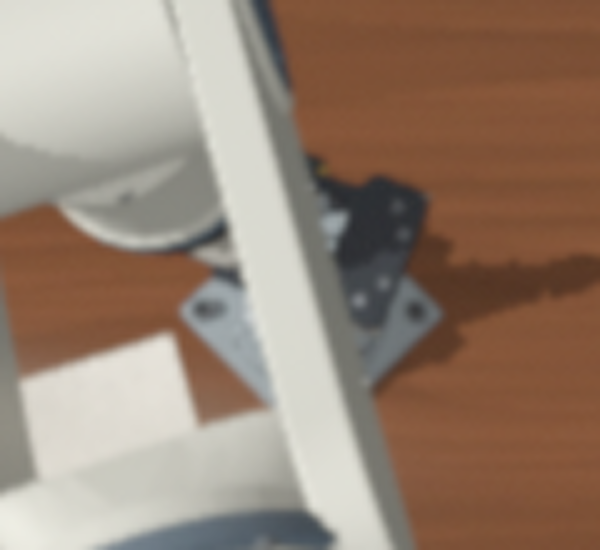

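```bash
cat > side.py <<'E'
from h import *
def bands(s,bl,c0=(.488,.161),rad=.035):
    P=cloud(s); a=-0.42583336; ex=np.array([np.cos(a),np.sin(a)]); 
    cx=np.array(s["position"])[:2]; d=np.array(c0)-cx; d/=np.linalg.norm(d); l=np.array([d[1],-d[0]]) # right
    near=np.hypot(P[...,0]-c0[0],P[...,1]-c0[1])<rad
    for nm,z0,z1,r in bl:
        m=near&(P[...,2]>z0)&(P[...,2]<z1)
        v,u=np.nonzero(m)
        if not len(u): print(nm,"none");continue
        # lateral: mean over rows of column mid ; cast to axis depth
        mids=[]; 
        for vv in np.unique(v):
            uu=u[v==vv]; mids.append((uu.min()+uu.max())/2)
        q=P[m][:,:2]-np.array(c0); lat=q@l; dep=q@d
        core=np.abs(lat-np.median(lat))<r*.5
        # surface depth -> axis: dep + sqrt(r^2-lat^2)
        ld=lat-(lat.max()+lat.min())/2
        ok=np.abs(ld)<r*.8
        ax=np.median(dep[ok]+np.sqrt(r*r-ld[ok]**2))
        uc=np.mean(mids); vc=v.mean(); zc=(z0+z1)/2
        # lateral from ray at column mid, scaled to depth
        rr=ray(s,uc,vc); rr=rr[:2]; D=np.linalg.norm(np.array(c0)-cx)+ax
        L=(rr@l)/(rr@d)*D
        xy=cx+d*D+l*L
        print(f"{nm:8s} n{len(u)} u {uc:.2f} width {(lat.max()-lat.min())*1e3:.1f} lat {L*1e3:.1f} dep {ax*1e3:.1f} xy {xy.round(4)}")
E
python3 - <<'E'
from side import *
s=cam("side")
bands(s,[("socket",.209,.245,.0155),("head",.164,.172,.0075),("stud",.135,.15,.0115),("tap1",.1,.117,.0135),("tap2",.08,.1,.0166),("tap3",.06,.08,.0195)])
E
```

```text
socket   n103 u 218.38 width 29.8 lat 1.9 dep 0.0 xy [0.4898 0.1604]
head     n12 u 219.17 width 13.0 lat 1.9 dep 3.9 xy [0.491  0.1642]
stud     n33 u 219.33 width 20.3 lat 1.1 dep 3.8 xy [0.4902 0.1643]
tap1     n43 u 219.00 width 27.2 lat -1.7 dep 1.0 xy [0.4867 0.1625]
tap2     n62 u 219.21 width 34.2 lat -2.0 dep 1.7 xy [0.4866 0.1632]
tap3     n70 u 219.44 width 38.1 lat -2.3 dep 2.3 xy [0.4866 0.1639]
```

```bash
python3 -m creep '[[0,1,-20,0,0,0,0],[0,1,-34,0,0,0,0],[0,1,-38,0,0,0,0],[0,1,-40,0,0,0,0],[0,1,-42,0,0,0,0],[0,1,-43,0,0,0,0]]'
python3 - <<'E'
from h import *
s=cam("side"); save(s,"s6",(190,120,250,200),8)
E
```

```text
t: 11.88
ee_pos: [0.4894, 0.1632, 0.2348]
orientation: [3.141, 0.0, 2.775]
ft_force: [0.2, -0.1, -2.8]
finger_gap: 0.277
```

View pics/s6.png

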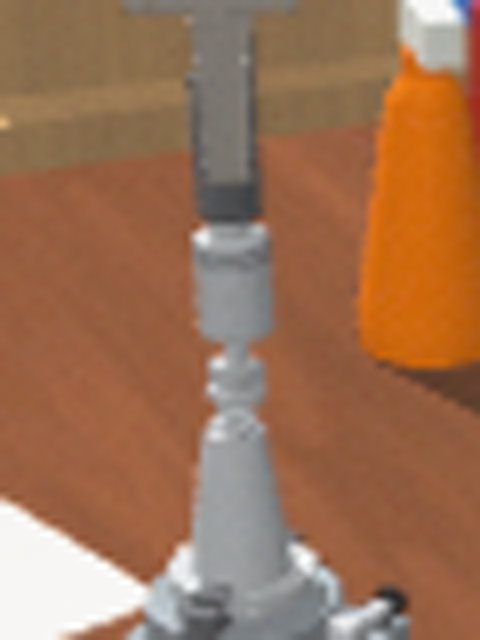

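```bash
python3 -m creep '[[0,0,-5,0,0,0,0],[-1,-1,-9,0,0,0,0],[-1,-1,-11,0,0,0,0],[-1,-1,-12,0,0,0,0],[-1,-1,-12,0,0,0,0]]'
python3 -m creep '[[0,0,-1,0,0,0,0],[0,0,-1,0,0,0,0]]'
python3 -c "
from bench import bot;o=bot.observe();print(o['ft_force'],o['ft_torque'],o['ee_pos'])"
```

```text
t: 12.55
ee_pos: [0.4882, 0.1622, 0.2225]
orientation: [-3.142, -0.0, 2.775]
ft_force: [0.3, 0.2, -2.8]
finger_gap: 0.275
t: 12.8
ee_pos: [0.4882, 0.1622, 0.2216]
orientation: [-3.142, -0.0, 2.775]
ft_force: [0.1, -0.1, -1.9]
finger_gap: 0.277
[ 0.12895035 -0.08511379 -1.946673  ] [ 0.00762123  0.02485081 -0.06933072] [0.48817247 0.1621594  0.22156582]
```

```bash
python3 -m creep '[[0,0,-1,0,0,0,0],[0,0,-1,0,0,0,0],[0,0,-1,0,0,0,0]]'; python3 -m creep '[[0,0,-1,0,0,0,0],[0,0,-1,0,0,0,0],[0,0,-1,0,0,0,0]]'
python3 -c "
from bench import bot;o=bot.observe();print(o['ft_force'],o['ft_torque'],o['ee_pos'])"
```

```text
t: 13.18
ee_pos: [0.4882, 0.1622, 0.2206]
orientation: [3.142, 0.0, 2.775]
ft_force: [-0.1, -0.6, -3.4]
finger_gap: 0.28
t: 13.55
ee_pos: [0.4881, 0.1623, 0.2196]
orientation: [3.141, -0.0, 2.775]
ft_force: [-0.2, 0.4, -2.4]
finger_gap: 0.28
[-0.20284997  0.42506286 -2.35595819] [ 0.26442495  0.02606653 -0.0430566 ] [0.4881367  0.16227317 0.21955314]
```

```bash
for i in 1 2; do :; done; python3 -m creep '[[0,0,-1,0,0,0,0],[0,0,-1,0,0,0,0],[0,0,-1,0,0,0,0]]'; python3 -c "
from bench import bot;o=bot.observe();print(o['ft_force'],o['ft_torque'],o['ee_pos'])"
python3 - <<'E'
from h import *
s=cam("side"); save(s,"s7",(190,120,250,200),8)
E
```

```text
t: 13.92
ee_pos: [0.4883, 0.1622, 0.2186]
orientation: [3.141, 0.0, 2.775]
ft_force: [-0.1, 0.7, -3.1]
finger_gap: 0.278
[-0.09093763  0.67448602 -3.05445905] [ 0.39639658 -0.04251388 -0.02337432] [0.48825717 0.16220654 0.21856696]
```

View pics/s7.png

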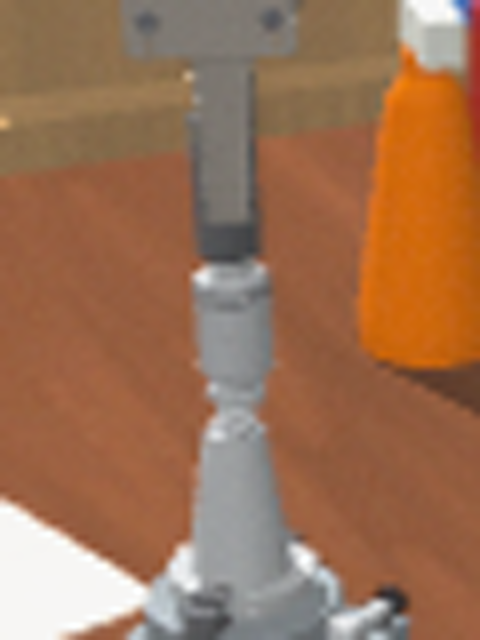

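```bash
python3 -m creep '[[0,0,-1,0,0,0,0],[0,0,-1,0,0,0,0],[0,0,-1,0,0,0,0]]'; python3 -c "
from bench import bot;o=bot.observe();print(o['ft_force'],o['ft_torque'],o['ee_pos'])"
python3 -m creep '[[0,0,-1,0,0,0,0],[0,0,-1,0,0,0,0],[0,0,-1,0,0,0,0]]'; python3 -c "
from bench import bot;o=bot.observe();print(o['ft_force'],o['ft_torque'],o['ee_pos'])"
```

```text
t: 14.35
ee_pos: [0.4882, 0.1621, 0.2176]
orientation: [-3.142, -0.0, 2.775]
ft_force: [-0.3, 1.4, -2.9]
finger_gap: 0.278
[-0.26950048  1.44665205 -2.87184205] [ 0.3836255  -0.03729737  0.00048841] [0.48818908 0.16214492 0.21755032]
t: 14.72
ee_pos: [0.4881, 0.1621, 0.2165]
orientation: [-3.142, -0.0, 2.775]
ft_force: [0.0, 1.2, -2.8]
finger_gap: 0.276
[ 0.02624505  1.18334695 -2.82126031] [ 0.40559467 -0.02583538 -0.09886813] [0.48814817 0.16212614 0.21653606]
```

```bash
python3 -m creep '[[0,0,-1,0,0,0,0],[0,0,-1.5,0,0,0,0],[0,0,-1.5,0,0,0,0]]'; python3 -c "
from bench import bot;o=bot.observe();print(o['ft_force'],o['ft_torque'],o['ee_pos'])"
python3 -m creep '[[0,0,-1,0,0,0,0],[0,0,-1,0,0,0,0],[0,0,-1,0,0,0,0]]'; python3 -c "
from bench import bot;o=bot.observe();print(o['ft_force'],o['ft_torque'],o['ee_pos'])"
```

```text
t: 15.1
ee_pos: [0.4882, 0.1622, 0.215]
orientation: [-3.142, -0.0, 2.775]
ft_force: [0.3, 2.3, -2.6]
finger_gap: 0.282
[ 0.31618314  2.31481293 -2.55660582] [ 0.39612326 -0.06002803  0.01991552] [0.48817924 0.16216108 0.21503101]
t: 15.48
ee_pos: [0.4881, 0.1621, 0.214]
orientation: [-3.141, -0.0, 2.775]
ft_force: [0.1, 1.8, -3.8]
finger_gap: 0.278
[ 0.05604484  1.78155508 -3.83167114] [ 0.45803075 -0.02805823 -0.0486598 ] [0.4881485  0.16211779 0.21401218]
```

```bash
python3 -m creep '[[0,0,-1,0,0,0,0],[0,0,-1,0,0,0,0],[0,0,-1,0,0,0,0]]'; python3 -c "
from bench import bot;o=bot.observe();print(o['ft_force'],o['ft_torque'],o['ee_pos'])"
python3 - <<'E'
from h import *
s=cam("side"); save(s,"s8",(190,120,250,200),8)
E
```

```text
t: 15.85
ee_pos: [0.4882, 0.1621, 0.213]
orientation: [-3.142, -0.0, 2.775]
ft_force: [-0.4, 1.9, -3.2]
finger_gap: 0.276
[-0.4214379   1.87144638 -3.23113574] [ 0.46649616  0.01700809 -0.03745809] [0.4881515  0.16213535 0.21302818]
```

View pics/s8.png

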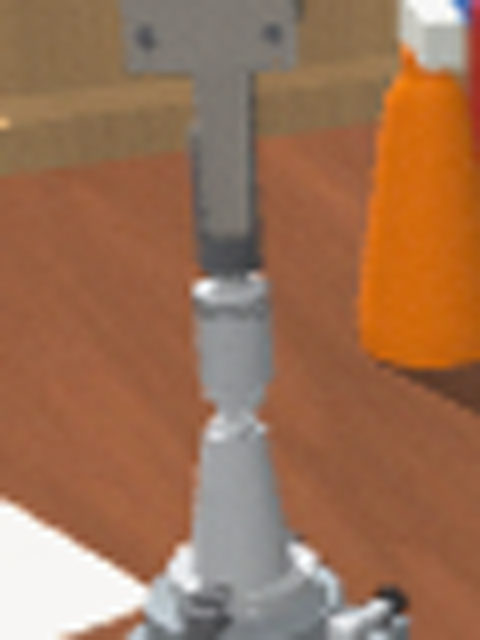

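The rim has already slipped over the flats, since only the thread shows below the socket (about (238,405)). I'll keep lowering gently until the ceiling bears on the head.

```bash
python3 -m creep '[[0,0,-1,0,0,0,0],[0,0,-1,0,0,0,0],[0,0,-1,0,0,0,0]]'; python3 -c "
from bench import bot;o=bot.observe();print(o['ft_force'],o['ft_torque'],o['ee_pos'])"
python3 -m creep '[[0,0,-0.5,0,0,0,0],[0,0,-1,0,0,0,0],[0,0,-1,0,0,0,0]]'; python3 -c "
from bench import bot;o=bot.observe();print(o['ft_force'],o['ft_torque'],o['ee_pos'])"
```

```text
t: 16.27
ee_pos: [0.4882, 0.1622, 0.2121]
orientation: [-3.142, -0.0, 2.775]
ft_force: [-0.2, 2.1, -3.1]
finger_gap: 0.273
[-0.21616958  2.14066894 -3.14251253] [ 0.47232878  0.01286605 -0.03400194] [0.48817473 0.16215013 0.21205869]
t: 16.65
ee_pos: [0.4884, 0.1622, 0.2113]
orientation: [3.141, 0.0, 2.775]
ft_force: [-0.7, 0.9, -0.1]
finger_gap: 0.277
[-0.6783956   0.85746906 -0.05931767] [ 0.39717364  0.13628814 -0.02408439] [0.48837269 0.16219676 0.21134526]
```

Contact is at TCP z 0.2113, so the rim is about 21 mm above the mouth and the driver is home. Next I'll find the bore axis by rocking the stud gently to its stops along the fixture's axes.

```bash
cat > o.py <<'E'
from bench import bot
import numpy as np
o=bot.observe(); f=o['ft_force'];q=o['ft_torque'];p=o['ee_pos'];c=.70711
print("F",f.round(1),"T",q.round(2),"p",(p*1e3).round(2),"| e1 pos %.2f T-force %.1f | e2 pos %.2f T-force %.1f"%(
 (p[0]-.488+p[1]-.162)*c*1e3,(-q[1]+q[0])*c/.23,(-(p[0]-.488)+p[1]-.162)*c*1e3,(q[1]+q[0])*c/.23))
E
python3 -m creep '[[0,0,0.6,0,0,0,0],[0.7,0.7,0.6,0,0,0,0],[1.4,1.4,0.6,0,0,0,0],[1.4,1.4,0.6,0,0,0,0]]'>/dev/null; python3 o.py
python3 -m creep '[[0.35,0.35,0,0,0,0,0],[0.7,0.7,0,0,0,0,0],[0.7,0.7,0,0,0,0,0]]'>/dev/null; python3 o.py
```

```text
F [-1.  -0.5 -1.6] T [-0.21  0.29 -0.03] p [489.31 163.26 211.49] | e1 pos 1.82 T-force -1.5 | e2 pos -0.04 T-force 0.3
F [-1.4 -0.2 -2.4] T [-0.17  0.4  -0.05] p [490.22 164.22 211.59] | e1 pos 3.14 T-force -1.8 | e2 pos 0.00 T-force 0.7
```

```bash
for r in '[[0.35,0.35,0,0,0,0,0],[0.7,0.7,0,0,0,0,0],[0.7,0.7,0,0,0,0,0]]'; do :; done
python3 -m creep '[[0.35,0.35,0.2,0,0,0,0],[0.7,0.7,0.3,0,0,0,0],[0.7,0.7,0.3,0,0,0,0]]'>/dev/null; python3 o.py
python3 -m creep '[[0.35,0.35,0,0,0,0,0],[0.7,0.7,0,0,0,0,0],[0.7,0.7,0,0,0,0,0]]'>/dev/null; python3 o.py
```

```text
F [-0.5 -0.5 -2.8] T [-0.15  0.41 -0.02] p [491.01 164.99 211.97] | e1 pos 4.24 T-force -1.7 | e2 pos -0.02 T-force 0.8
F [-1.7 -0.1 -2.2] T [-0.18  0.32  0.  ] p [491.7  165.63 212.  ] | e1 pos 5.19 T-force -1.6 | e2 pos -0.05 T-force 0.4
```

```bash
python3 -m creep '[[0.35,0.35,0,0,0,0,0],[0.7,0.7,0,0,0,0,0],[0.7,0.7,0,0,0,0,0]]'>/dev/null; python3 o.py
python3 -m creep '[[0.35,0.35,0,0,0,0,0],[0.7,0.7,0,0,0,0,0],[0.7,0.7,0,0,0,0,0]]'>/dev/null; python3 o.py
```

```text
F [-2.6 -1.9 -2.6] T [-0.51  0.59 -0.02] p [492.13 166.18 211.85] | e1 pos 5.88 T-force -3.4 | e2 pos 0.04 T-force 0.3
F [-2.6 -4.9 -2.3] T [-1.01  0.84  0.01] p [492.87 166.75 211.85] | e1 pos 6.80 T-force -5.7 | e2 pos -0.09 T-force -0.5
```

```bash
python3 -m creep '[[-0.7,-0.7,0,0,0,0,0],[-1.5,-1.5,0,0,0,0,0],[-2.5,-2.5,0,0,0,0,0],[-3.5,-3.5,0,0,0,0,0],[-4.2,-4.2,0,0,0,0,0],[-5,-5,0,0,0,0,0],[-5,-5,0,0,0,0,0]]'>/dev/null; python3 o.py
python3 -m creep '[[-0.35,-0.35,0,0,0,0,0],[-0.7,-0.7,0,0,0,0,0],[-0.7,-0.7,0,0,0,0,0]]'>/dev/null; python3 o.py
python3 -m creep '[[-0.35,-0.35,0,0,0,0,0],[-0.7,-0.7,0,0,0,0,0],[-0.7,-0.7,0,0,0,0,0]]'>/dev/null; python3 o.py
```

```text
F [ 0.2  1.  -2.5] T [ 0.33 -0.16 -0.02] p [488.17 162.1  212.07] | e1 pos 0.19 T-force 1.5 | e2 pos -0.05 T-force 0.5
F [ 0.7  1.9 -3.7] T [ 0.38 -0.14  0.01] p [487.35 161.35 211.94] | e1 pos -0.92 T-force 1.6 | e2 pos -0.00 T-force 0.7
F [ 0.9  0.7 -2.5] T [ 0.35 -0.17  0.02] p [486.64 160.62 211.96] | e1 pos -1.94 T-force 1.6 | e2 pos -0.01 T-force 0.5
```

```bash
python3 -m creep '[[-0.35,-0.35,0,0,0,0,0],[-0.7,-0.7,0,0,0,0,0],[-0.7,-0.7,0,0,0,0,0]]'>/dev/null; python3 o.py
python3 -m creep '[[-0.35,-0.35,0,0,0,0,0],[-0.7,-0.7,0,0,0,0,0],[-0.7,-0.7,0,0,0,0,0]]'>/dev/null; python3 o.py
python3 -m creep '[[-0.35,-0.35,0,0,0,0,0],[-0.7,-0.7,0,0,0,0,0],[-0.7,-0.7,0,0,0,0,0]]'>/dev/null; python3 o.py
```

```text
F [ 0.3  1.9 -2.9] T [ 0.4  -0.14 -0.07] p [485.98 159.97 211.99] | e1 pos -2.86 T-force 1.6 | e2 pos -0.01 T-force 0.8
F [ 1.6  3.2 -3.2] T [ 0.79 -0.4   0.02] p [485.53 159.49 212.11] | e1 pos -3.53 T-force 3.7 | e2 pos -0.03 T-force 1.2
F [ 2.2  4.6 -3.7] T [ 1.18 -0.68  0.02] p [485.01 158.85 212.2 ] | e1 pos -4.35 T-force 5.7 | e2 pos -0.12 T-force 1.5
```

```bash
python3 -m creep '[[1,1,0,0,0,0,0],[2,2,0,0,0,0,0],[3,3,0,0,0,0,0],[4,4,0,0,0,0,0],[4.45,4.45,0,0,0,0,0],[3.75,5.15,0,0,0,0,0],[3.05,5.85,0,0,0,0,0],[3.05,5.85,0,0,0,0,0]]'>/dev/null; python3 o.py
python3 -m creep '[[-0.35,0.35,0,0,0,0,0],[-0.7,0.7,0,0,0,0,0],[-0.7,0.7,0,0,0,0,0]]'>/dev/null; python3 o.py
python3 -m creep '[[-0.35,0.35,0,0,0,0,0],[-0.7,0.7,0,0,0,0,0],[-0.7,0.7,0,0,0,0,0]]'>/dev/null; python3 o.py
```

```text
F [-0.4 -1.5 -3.4] T [-0.42  0.01 -0.03] p [487.6  164.46 212.01] | e1 pos 1.46 T-force -1.3 | e2 pos 2.02 T-force -1.3
F [-0.1 -2.3 -1.8] T [-0.47 -0.01 -0.04] p [486.93 165.13 212.02] | e1 pos 1.46 T-force -1.4 | e2 pos 2.97 T-force -1.5
F [-0.9 -1.3 -2.8] T [-0.43 -0.05  0.01] p [486.2  165.85 211.98] | e1 pos 1.45 T-force -1.2 | e2 pos 3.99 T-force -1.5
```

```bash
python3 -m creep '[[-0.35,0.35,0,0,0,0,0],[-0.7,0.7,0,0,0,0,0],[-0.7,0.7,0,0,0,0,0]]'>/dev/null; python3 o.py
python3 -m creep '[[-0.35,0.35,0,0,0,0,0],[-0.7,0.7,0,0,0,0,0],[-0.7,0.7,0,0,0,0,0]]'>/dev/null; python3 o.py
python3 -m creep '[[-0.35,0.35,0,0,0,0,0],[-0.7,0.7,0,0,0,0,0],[-0.7,0.7,0,0,0,0,0]]'>/dev/null; python3 o.py
```

```text
F [-0.4 -0.8 -2.2] T [-0.43 -0.06 -0.06] p [485.52 166.56 212.01] | e1 pos 1.47 T-force -1.1 | e2 pos 4.98 T-force -1.5
F [-1.  -1.2 -3.1] T [-0.49 -0.06  0.03] p [484.8  167.22 211.98] | e1 pos 1.43 T-force -1.3 | e2 pos 5.96 T-force -1.7
F [-0.1 -2.2 -2.3] T [-0.58 -0.11 -0.01] p [484.16 167.9  211.98] | e1 pos 1.46 T-force -1.4 | e2 pos 6.89 T-force -2.1
```

```bash
python3 -m creep '[[-0.35,0.35,0,0,0,0,0],[-0.7,0.7,0,0,0,0,0],[-0.7,0.7,0,0,0,0,0]]'>/dev/null; python3 o.py
python3 - <<'E'
from side import *
s=cam("side"); save(s,"s9",(190,120,250,200),8)
bands(s,[("socket",.145,.182,.0155),("tap1",.1,.117,.0135),("tap2",.08,.1,.0166),("tap3",.06,.08,.0195)])
E
```

```text
F [ 1.6 -4.1 -3.2] T [-0.9  -0.38 -0.03] p [483.61 168.45 212.02] | e1 pos 1.46 T-force -1.6 | e2 pos 7.67 T-force -3.9
socket   n95 u 217.31 width 29.8 lat -4.6 dep 5.2 xy [0.4852 0.1674]
tap1     n45 u 218.83 width 27.2 lat -2.3 dep 2.2 xy [0.4865 0.1638]
tap2     n60 u 219.14 width 34.3 lat -2.3 dep 1.7 xy [0.4864 0.1633]
tap3     n68 u 220.00 width 38.2 lat -0.3 dep 2.5 xy [0.4884 0.1635]
```

View pics/s9.png

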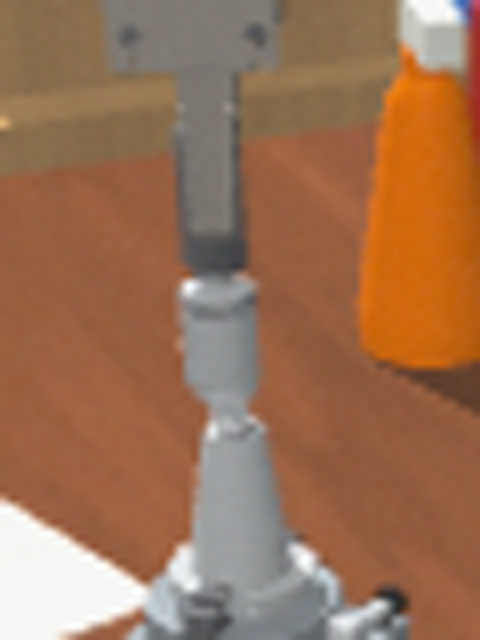

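```bash
python3 -m creep '[[1,-1,0,0,0,0,0],[2,-2,0,0,0,0,0],[3,-3,0,0,0,0,0],[4,-4,0,0,0,0,0],[5,-5,0,0,0,0,0],[5.5,-5.5,0,0,0,0,0],[5.5,-5.5,0,0,0,0,0]]'>/dev/null; python3 o.py
python3 -m creep '[[0.35,-0.35,0,0,0,0,0],[0.7,-0.7,0,0,0,0,0],[0.7,-0.7,0,0,0,0,0]]'>/dev/null; python3 o.py
python3 -m creep '[[0.35,-0.35,0,0,0,0,0],[0.7,-0.7,0,0,0,0,0],[0.7,-0.7,0,0,0,0,0]]'>/dev/null; python3 o.py
python3 -m creep '[[0.35,-0.35,0,0,0,0,0],[0.7,-0.7,0,0,0,0,0],[0.7,-0.7,0,0,0,0,0]]'>/dev/null; python3 o.py
```

```text
F [-1.6 -0.3 -3.4] T [0.08 0.32 0.01] p [488.95 163.07 211.96] | e1 pos 1.42 T-force -0.7 | e2 pos 0.09 T-force 1.2
F [-1.1  1.1 -2.3] T [0.17 0.32 0.04] p [489.69 162.37 212.01] | e1 pos 1.46 T-force -0.5 | e2 pos -0.94 T-force 1.5
F [-0.4  1.9 -3. ] T [ 0.33  0.43 -0.05] p [490.27 161.74 211.96] | e1 pos 1.42 T-force -0.3 | e2 pos -1.78 T-force 2.3
F [-2.1  2.5 -2.9] T [ 0.7   0.62 -0.05] p [490.94 161.15 211.93] | e1 pos 1.47 T-force 0.3 | e2 pos -2.68 T-force 4.0
```

```bash
python3 -m creep '[[-1,1,0,0,0,0,0],[-2,2,0,0,0,0,0],[-3,3.2,0,0,0,0,0],[-3.9,4.6,0,0,0,0,0],[-3.9,4.6,0,0,0,0,0],[-3.9,4,0,0,0,0,0],[-3.9,3.5,0,0,0,0,0],[-3.9,3.5,0,0,0,0,0]]'>/dev/null; python3 o.py
python3 - <<'E'
from side import *
s=cam("side"); save(s,"s10",(190,120,250,200),8)
bands(s,[("socket",.145,.182,.0155),("tap1",.1,.117,.0135),("tap2",.08,.1,.0166),("tap3",.06,.08,.0195)])
E
python3 o.py
```

```text
F [ 0.3  1.5 -4. ] T [0.04 0.   0.02] p [487.19 164.66 211.99] | e1 pos 1.31 T-force 0.1 | e2 pos 2.46 T-force 0.1
socket   n93 u 217.92 width 29.2 lat -2.7 dep 3.8 xy [0.4867 0.1654]
tap1     n44 u 218.92 width 27.3 lat -2.1 dep 2.1 xy [0.4867 0.1636]
tap2     n57 u 219.00 width 34.2 lat -2.7 dep 2.8 xy [0.4863 0.1645]
tap3     n73 u 219.50 width 38.3 lat -2.0 dep 1.8 xy [0.4866 0.1633]
F [ 0.7 -0.2 -2.9] T [0.06 0.03 0.  ] p [487.17 164.64 211.98] | e1 pos 1.28 T-force 0.1 | e2 pos 2.45 T-force 0.3
```

View pics/s10.png

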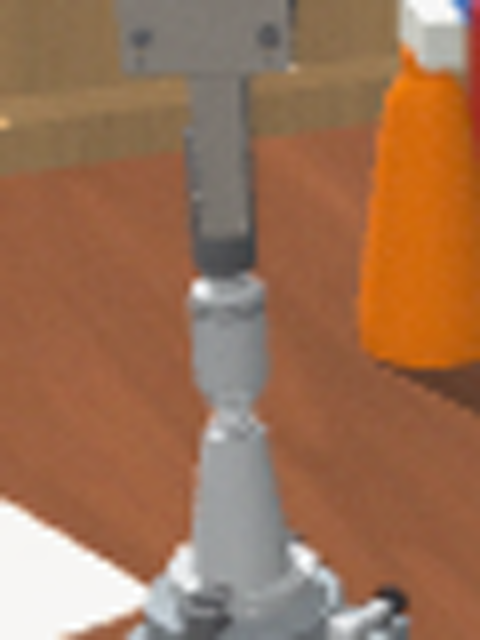

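Run:
```python
from h import *
s=cam("side"); P=cloud(s); o=bot.observe(); yaw=o["orientation"][2]; tx=np.array([np.cos(yaw),np.sin(yaw)]); tcp=o["ee_pos"][:2]
near=np.hypot(P[...,0]-tcp[0],P[...,1]-tcp[1])<.06
save(s,"s11",(195,70,245,185),5)
for v in range(85,178,2):
    u=np.nonzero(near[v])[0]
    if len(u)<3: continue
    q=(P[v,u,:2]-tcp)@tx; 
    print(v,"z",P[v,u,2].mean().round(3),u.min(),u.max(),"tx mid %.1f w %.1f"%((q.min()+q.max())*500,(q.max()-q.min())*1e3))
```

```text
85 z 0.414 204 225 tx mid -2.1 w 61.7
87 z 0.407 204 226 tx mid -2.7 w 65.3
89 z 0.402 203 227 tx mid -3.2 w 70.5
91 z 0.397 203 227 tx mid -2.9 w 70.8
93 z 0.392 205 225 tx mid -3.2 w 58.5
95 z 0.388 204 225 tx mid -2.1 w 60.8
97 z 0.382 204 225 tx mid -1.7 w 61.1
99 z 0.376 208 222 tx mid -2.6 w 39.3
101 z 0.37 208 222 tx mid -2.5 w 40.5
103 z 0.363 208 223 tx mid -1.7 w 42.8
105 z 0.358 208 223 tx mid -2.0 w 43.8
107 z 0.352 208 223 tx mid -2.4 w 43.3
109 z 0.347 208 223 tx mid -2.7 w 43.9
111 z 0.339 207 226 tx mid -2.4 w 59.5
129 z 0.283 213 220 tx mid -2.1 w 21.4
131 z 0.277 213 220 tx mid -1.8 w 21.4
133 z 0.27 214 220 tx mid -2.9 w 18.4
135 z 0.264 214 220 tx mid -2.5 w 18.8
137 z 0.256 213 220 tx mid 0.2 w 23.5
139 z 0.249 213 220 tx mid 0.5 w 23.5
141 z 0.241 213 221 tx mid -0.2 w 25.5
143 z 0.234 213 221 tx mid 0.1 w 25.8
145 z 0.226 213 221 tx mid 0.5 w 26.0
147 z 0.221 214 221 tx mid -1.1 w 22.1
149 z 0.214 214 221 tx mid -0.6 w 22.4
151 z 0.203 214 221 tx mid -0.1 w 22.3
153 z 0.196 214 221 tx mid 0.0 w 22.6
155 z 0.187 214 222 tx mid -0.9 w 26.1
157 z 0.182 213 222 tx mid 1.0 w 29.5
159 z 0.176 214 222 tx mid -0.6 w 25.6
161 z 0.17 214 222 tx mid -0.4 w 26.0
163 z 0.162 214 222 tx mid 0.1 w 26.3
165 z 0.156 214 222 tx mid 0.4 w 26.5
167 z 0.148 214 222 tx mid 0.7 w 26.5
169 z 0.14 215 222 tx mid -0.3 w 23.3
171 z 0.131 217 220 tx mid -0.0 w 9.8
173 z 0.122 216 222 tx mid -1.0 w 20.1
175 z 0.118 215 222 tx mid 0.8 w 23.5
177 z 0.111 215 223 tx mid -0.6 w 26.6
```

View pics/s11.png

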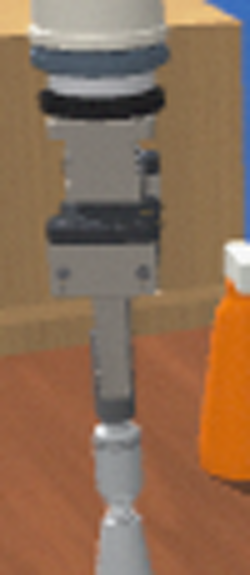

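The forces are balanced, so the stud is centred. The side view looks almost along the jaws and shows the driver about 2.4 mm off the wrist axis along tool x. I'll compensate for that while turning. First I'll press it home lightly and hold.

```bash
python3 -m creep '[[0,0,-0.3,0,0,0,0],[0,0,-0.6,0,0,0,0],[0,0,-0.8,0,0,0,0],[0,0,-0.8,0,0,0,0],[0,0,-0.8,0,0,0,0],[0,0,-0.8,0,0,0,0]]'; python3 o.py
python3 -m creep '[[-0.1,-0.2,-0.03,0,0,-0.1,0],[-0.2,-0.4,-0.06,0,0,-0.2,0],[-0.2,-0.4,-0.06,0,0,-0.2,0]]'; python3 o.py
```

```text
t: 28.92
ee_pos: [0.4873, 0.1645, 0.2113]
orientation: [3.141, 0.0, 2.775]
ft_force: [0.1, 0.9, 0.2]
finger_gap: 0.277
F [0.1 0.9 0.2] T [0.06 0.13 0.01] p [487.26 164.55 211.34] | e1 pos 1.28 T-force -0.2 | e2 pos 2.32 T-force 0.6
t: 29.3
ee_pos: [0.4871, 0.1642, 0.2113]
orientation: [3.141, 0.0, 2.575]
ft_force: [-0.2, 0.6, 1.6]
finger_gap: 0.276
F [-0.2  0.6  1.6] T [0.16 0.05 0.05] p [487.14 164.2  211.31] | e1 pos 0.95 T-force 0.3 | e2 pos 2.16 T-force 0.6
```

```bash
python3 -m creep '[[-0.15,-0.2,-0.03,0,0,-0.1,0],[-0.3,-0.4,-0.06,0,0,-0.2,0],[-0.3,-0.4,-0.06,0,0,-0.2,0]]'; python3 o.py
python3 -m creep '[[-0.2,-0.15,-0.03,0,0,-0.1,0],[-0.4,-0.3,-0.06,0,0,-0.2,0],[-0.4,-0.3,-0.06,0,0,-0.2,0]]'; python3 o.py
```

```text
t: 29.68
ee_pos: [0.4871, 0.1637, 0.2113]
orientation: [3.141, 0.001, 2.378]
ft_force: [0.2, 0.2, 0.3]
finger_gap: 0.269
F [0.2 0.2 0.3] T [-0.07 -0.16  0.04] p [487.06 163.72 211.31] | e1 pos 0.55 T-force 0.3 | e2 pos 1.88 T-force -0.7
t: 30.05
ee_pos: [0.4865, 0.1638, 0.2112]
orientation: [3.141, -0.0, 2.179]
ft_force: [0.2, 2.7, 2.4]
finger_gap: 0.26
F [0.2 2.7 2.4] T [ 0.47 -0.    0.09] p [486.48 163.76 211.24] | e1 pos 0.17 T-force 1.5 | e2 pos 2.32 T-force 1.4
```

```bash
python3 -m creep '[[-0.2,-0.1,-0.03,0,0,-0.1,0],[-0.4,-0.2,-0.06,0,0,-0.2,0],[-0.4,-0.2,-0.06,0,0,-0.2,0]]'; python3 o.py
python3 - <<'E'
from side import *
s=cam("side"); save(s,"s12",(190,120,250,200),8)
bands(s,[("socket",.145,.182,.0155),("tap1",.1,.117,.0135),("tap2",.08,.1,.0166),("tap3",.06,.08,.0195)])
E
python3 o.py
```

```text
t: 30.42
ee_pos: [0.4862, 0.1635, 0.2112]
orientation: [3.141, -0.0, 1.979]
ft_force: [0.5, 2.6, 2.9]
finger_gap: 0.261
F [0.5 2.6 2.9] T [ 0.52 -0.08  0.1 ] p [486.15 163.52 211.2 ] | e1 pos -0.23 T-force 1.8 | e2 pos 2.38 T-force 1.3
socket   n96 u 218.21 width 27.8 lat -1.7 dep 2.9 xy [0.4873 0.1643]
tap1     n43 u 218.36 width 27.3 lat -3.9 dep 2.0 xy [0.4849 0.1641]
tap2     n61 u 219.62 width 34.1 lat -0.6 dep 2.4 xy [0.4882 0.1635]
tap3     n69 u 219.44 width 38.1 lat -2.3 dep 2.7 xy [0.4867 0.1643]
F [-0.4  2.5  3.6] T [ 0.65 -0.07  0.14] p [486.13 163.48 211.18] | e1 pos -0.27 T-force 2.2 | e2 pos 2.36 T-force 1.8
```

View pics/s12.png

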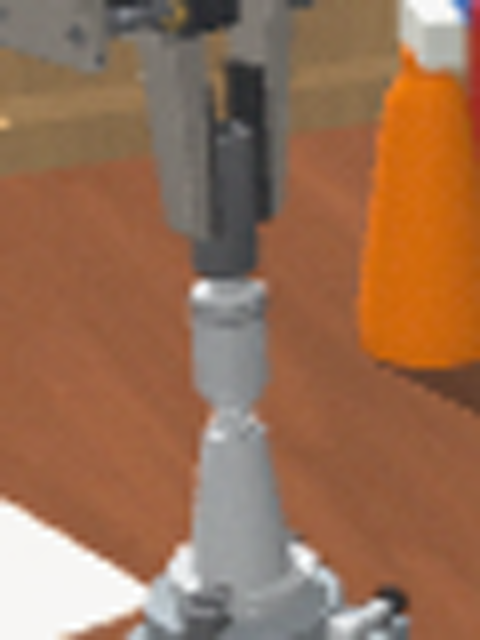

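```bash
python3 -m creep '[[0,0.3,0.2,0,0,0,0],[0,0.6,0.2,0,0,0,0],[0,0.6,0.2,0,0,0,0]]'; python3 o.py
python3 -m creep '[[0,0.5,0,0,0,0,0],[0,0.5,0,0,0,0,0]]'; python3 o.py
```

```text
t: 30.85
ee_pos: [0.486, 0.1638, 0.2112]
orientation: [3.141, 0.0, 1.976]
ft_force: [1.8, 1.2, 2.0]
finger_gap: 0.259
F [1.8 1.2 2. ] T [ 0.31 -0.32  0.19] p [486.   163.76 211.17] | e1 pos -0.17 T-force 1.9 | e2 pos 2.66 T-force -0.0
t: 31.1
ee_pos: [0.4859, 0.1641, 0.2112]
orientation: [-3.142, 0.001, 1.975]
ft_force: [1.7, -0.5, 2.7]
finger_gap: 0.262
F [ 1.7 -0.5  2.7] T [-0.08 -0.37  0.18] p [485.93 164.1  211.17] | e1 pos 0.02 T-force 0.9 | e2 pos 2.95 T-force -1.4
```

```bash
cat > sub.py <<'E'
from h import *
def edges(s,rows,u0,u1,wmin,wmax):
    g=cv2.cvtColor(s["image"],cv2.COLOR_RGB2LAB).astype(float); out=[]
    for v in rows:
        L=cv2.GaussianBlur(g[v:v+1,u0:u1],(0,0),1.0,borderType=cv2.BORDER_REPLICATE)[0]
        d=np.linalg.norm(np.gradient(L,axis=0),axis=1)
        pk=[i for i in range(1,len(d)-1) if d[i]>=d[i-1] and d[i]>d[i+1] and d[i]>2]
        sp=lambda i:i+.5*(d[i-1]-d[i+1])/(d[i-1]-2*d[i]+d[i+1])
        best=None
        for a in pk:
            for b in pk:
                if wmin<=b-a<=wmax:
                    sc=min(d[a],d[b])
                    if best is None or sc>best[0]: best=(sc,u0+sp(a),u0+sp(b))
        if best: out.append((v,(best[1]+best[2])/2,best[2]-best[1]))
    return np.array(out)
def lat(s,uv,xy):
    """lateral offset (mm, to the right) of rays at pixel (u,v) from vertical line through xy"""
    cx=np.array(s["position"])[:2]; d=np.array(xy)-cx; D=np.linalg.norm(d); d/=D; l=np.array([d[1],-d[0]])
    r=ray(s,uv[:,0],uv[:,1])[:,:2]; return (r@l)/(r@d)*D*1e3
E
python3 - <<'E'
from sub import *
s=dict(cam("side"))
im=cv2.imread("pics/s11.png")[...,::-1]; sm=cv2.resize(im,(50,115),interpolation=cv2.INTER_AREA)
s2=dict(s); I=np.zeros_like(s["image"]); I[70:185,195:245]=sm; s2["image"]=I
c0=(.487,.1645)
for nm,S,rows,u0,u1,a,b in(("flange",s2,range(90,94),198,232,18,30),("arm",s2,range(99,109),200,232,11,19),("finger",s2,range(128,137),206,228,5,9),("socket0",s2,range(158,167),206,230,7,12),("tap0",s2,range(174,183),206,232,6,14),("socket",s,range(158,167),206,230,7,12),("tap",s,range(174,183),206,232,6,14)):
    e=edges(S,rows,u0,u1,a,b)
    if len(e): 
        L=lat(S,np.stack([e[:,1],e[:,0]],1),c0); print(nm,len(e),"lat med %.2f sd %.2f w %.1f"%(np.median(L),L.std(),np.median(e[:,2])), L.round(1))
E
python3 o.py
```

```text
flange 3 lat med 1.84 sd 0.73 w 24.3 [2.5 1.8 0.7]
arm 10 lat med -0.34 sd 1.14 w 15.0 [ 1.2 -2.1  0.8 -0.1  0.7  0.8 -0.6 -1.7 -1.4 -1.1]
finger 8 lat med -0.17 sd 1.74 w 7.3 [ 3.5  2.4  2.2 -0.9 -0.7  0.1 -0.5 -1.6]
socket0 9 lat med 0.25 sd 0.24 w 9.3 [-0.3  0.5 -0.   0.2  0.4  0.4  0.2  0.2  0.3]
tap0 9 lat med -0.36 sd 0.35 w 9.2 [ 0.4 -0.1 -0.4 -0.4 -0.9 -0.5 -0.3 -0.8 -0.2]
socket 9 lat med 0.11 sd 0.31 w 9.2 [-0.5  0.1 -0.4 -0.2  0.4  0.4  0.2 -0.2  0.2]
tap 9 lat med -0.40 sd 0.35 w 9.3 [ 0.2 -0.2 -0.6 -0.2 -0.8 -0.5 -0.4 -0.9  0.1]
F [ 2.9 -0.9  3. ] T [-0.17 -0.35  0.18] p [485.93 164.09 211.15] | e1 pos 0.01 T-force 0.6 | e2 pos 2.94 T-force -1.6
```

```bash
python3 -m creep '[[-0.2,-0.3,-0.03,0,0,-0.1,0],[-0.45,-0.6,-0.06,0,0,-0.2,0],[-0.7,-0.7,-0.1,0,0,-0.3,0],[-0.95,-0.75,-0.13,0,0,-0.4,0],[-0.95,-0.75,-0.13,0,0,-0.4,0]]'; python3 o.py
cat > chk.py <<'E'
from sub import *
s=cam("side"); c0=(.487,.1645)
for nm,rows,u0,u1,a,b in(("socket",range(158,167),206,230,7,12),("tap",range(174,183),206,232,6,14)):
    e=edges(s,rows,u0,u1,a,b); L=lat(s,np.stack([e[:,1],e[:,0]],1),c0); print(nm,"lat mean %.2f med %.2f"%(L.mean(),np.median(L)))
save(s,"chk%d"%(bot.observe()["t"]*100),(190,120,250,200),8)
E
python3 chk.py
```

```text
t: 31.78
ee_pos: [0.4852, 0.1637, 0.2111]
orientation: [3.141, -0.0, 1.576]
ft_force: [2.1, 0.9, 0.7]
finger_gap: 0.262
F [2.1 0.9 0.7] T [ 0.16 -0.64  0.09] p [485.22 163.65 211.1 ] | e1 pos -0.80 T-force 2.5 | e2 pos 3.13 T-force -1.5
socket lat mean -0.04 med -0.17
tap lat mean -0.36 med -0.33
```

```bash
python3 -m creep '[[0.3,0,-0.03,0,0,-0.1,0],[0,0,-0.06,0,0,-0.2,0],[-0.2,0.1,-0.1,0,0,-0.3,0],[-0.4,0.15,-0.13,0,0,-0.4,0],[-0.4,0.15,-0.13,0,0,-0.4,0]]'; python3 o.py
python3 chk.py
```

```text
t: 32.45
ee_pos: [0.4847, 0.1637, 0.211]
orientation: [3.141, -0.0, 1.177]
ft_force: [2.7, 0.5, 2.2]
finger_gap: 0.26
F [2.7 0.5 2.2] T [ 0.08 -0.59  0.14] p [484.66 163.71 210.95] | e1 pos -1.16 T-force 2.1 | e2 pos 3.58 T-force -1.6
socket lat mean -0.18 med -0.17
tap lat mean -0.29 med -0.27
```

```bash
python3 -m creep '[[0.4,0.1,-0.03,0,0,-0.1,0],[0.3,0.2,-0.06,0,0,-0.2,0],[0.1,0.3,-0.1,0,0,-0.3,0],[-0.1,0.4,-0.13,0,0,-0.4,0],[-0.1,0.4,-0.13,0,0,-0.4,0]]'; python3 o.py
python3 chk.py
```

```text
t: 33.12
ee_pos: [0.4844, 0.1641, 0.2108]
orientation: [-3.142, 0.0, 0.778]
ft_force: [1.8, 0.3, 3.3]
finger_gap: 0.258
F [1.8 0.3 3.3] T [ 0.07 -0.3   0.12] p [484.35 164.07 210.8 ] | e1 pos -1.12 T-force 1.1 | e2 pos 4.04 T-force -0.7
socket lat mean -0.64 med -0.25
tap lat mean -0.32 med -0.26
```

```bash
python3 -m creep '[[0.4,0.1,-0.03,0,0,-0.1,0],[0.4,0.2,-0.06,0,0,-0.2,0],[0.2,0.35,-0.1,0,0,-0.3,0],[0.1,0.5,-0.13,0,0,-0.4,0],[0.1,0.5,-0.13,0,0,-0.4,0]]'; python3 o.py
python3 chk.py; ls pics | grep chk | tail -1
```

```text
t: 33.8
ee_pos: [0.4842, 0.1645, 0.2106]
orientation: [-3.141, 0.001, 0.378]
ft_force: [0.4, 0.5, 4.1]
finger_gap: 0.259
F [0.4 0.5 4.1] T [ 0.06 -0.05  0.12] p [484.24 164.53 210.6 ] | e1 pos -0.87 T-force 0.3 | e2 pos 4.45 T-force 0.0
socket lat mean -0.41 med 0.03
tap lat mean -0.30 med -0.23
chk3385.png
```

```bash
python3 -m creep '[[0,0.2,-0.03,0,0,-0.1,0],[-0.05,0.35,-0.06,0,0,-0.2,0],[-0.1,0.5,-0.1,0,0,-0.3,0],[-0.1,0.7,-0.13,0,0,-0.4,0],[-0.1,0.7,-0.13,0,0,-0.4,0]]'; python3 o.py
python3 chk.py; ls pics | grep chk | tail -1
```

```text
t: 34.48
ee_pos: [0.4842, 0.1652, 0.2105]
orientation: [3.141, 0.0, -0.022]
ft_force: [0.3, -0.7, 4.0]
finger_gap: 0.258
F [ 0.3 -0.7  4. ] T [-0.09  0.01  0.12] p [484.2  165.18 210.46] | e1 pos -0.44 T-force -0.3 | e2 pos 4.93 T-force -0.2
socket lat mean -0.19 med 0.19
tap lat mean -0.31 med -0.27
chk3452.png
```

```bash
python3 -m creep '[[0.05,0.2,-0.03,0,0,-0.1,0],[0.1,0.4,-0.06,0,0,-0.2,0],[0.15,0.55,-0.1,0,0,-0.3,0],[0.2,0.7,-0.13,0,0,-0.4,0],[0.3,0.9,-0.16,0,0,-0.5,0],[0.35,1,-0.19,0,0,-0.6,0],[0.45,1.15,-0.22,0,0,-0.7,0],[0.45,1.15,-0.22,0,0,-0.7,0]]'; python3 o.py
python3 chk.py; ls pics | grep chk | tail -1; python3 -c "
from bench import bot;print(bot.observe()['qpos'])"
```

```text
t: 35.52
ee_pos: [0.4846, 0.1662, 0.2102]
orientation: [3.141, 0.0, -0.722]
ft_force: [-0.6, -1.9, 5.0]
finger_gap: 0.262
F [-0.6 -1.9  5. ] T [-0.28  0.21  0.11] p [484.6  166.21 210.24] | e1 pos 0.57 T-force -1.5 | e2 pos 5.38 T-force -0.2
socket lat mean -0.31 med -0.12
tap lat mean -0.36 med -0.40
chk3557.png
[ 3.27658061e-01  1.82500761e-01  1.87535588e+00 -3.11973587e-04
  1.08439927e+00  2.61932093e+00]
```

View pics/chk3557.png

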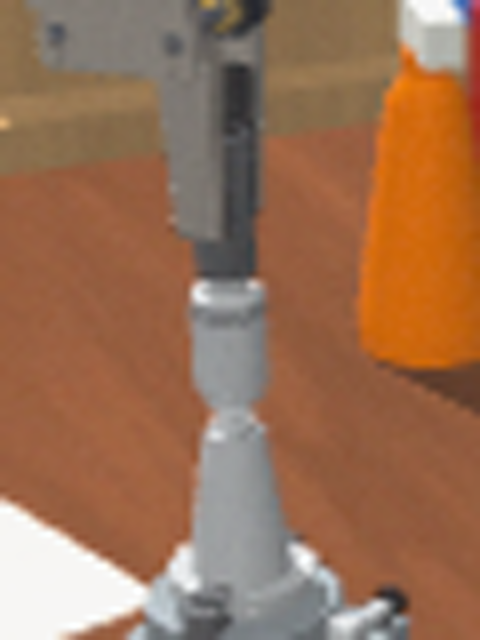

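```bash
python3 -m creep '[[-0.2,-0.2,0.2,0,0,0,0],[-0.2,-0.2,0.4,0,0,0,0],[-0.2,-0.2,0.4,0,0,0,0]]'; python3 o.py
python3 -m creep '[[0,0,0,0,0,0,0.3],[0,0,0,0,0,0,0.35],[0,0,0,0,0,0,0.5],[0,0,0,0,0,0,0.7],[0,0,0,0,0,0,0.7],[0,0,0,0,0,0,0.7]]'; python3 chk.py; ls pics | grep chk | tail -1
```

```text
t: 35.95
ee_pos: [0.4845, 0.1661, 0.2104]
orientation: [3.141, 0.0, -0.724]
ft_force: [0.4, -1.1, 1.0]
finger_gap: 0.26
F [ 0.4 -1.1  1. ] T [-0.24 -0.    0.13] p [484.47 166.14 210.42] | e1 pos 0.43 T-force -0.7 | e2 pos 5.43 T-force -0.8
t: 36.7
ee_pos: [0.4847, 0.1663, 0.2107]
orientation: [-3.142, -0.0, -0.725]
ft_force: [-0.2, 0.0, -0.6]
finger_gap: 0.698
socket lat mean -0.40 med -0.03
tap lat mean -0.33 med -0.25
chk3675.png
```

The driver sits centred over the taper (socket axis at about (229,340)) and is released. I'll raise the gripper clear and look.

```bash
python3 -m creep '[[0,0,15,0,0,0,0.7],[0,0,45,0,0,0,0.8],[0,0,90,0,0,0,0.8],[0,0,140,0,0,0,0.8],[0,0,140,0,0,0,0.8]]'
python3 -m creep '[[-40,-40,0,0,0,0,0.8],[-80,-100,0,0,0,0,0.8],[-110,-160,0,0,0,0,0.8],[-110,-220,0,0,0,0,0.8],[-110,-280,0,0,0,0,0.8],[-110,-280,0,0,0,0,0.8],[-110,-280,0,0,0,0,0.8]]'
python3 - <<'E'
from side import *
s=cam("side");t=cam("top"); save(s,"s20",(170,100,270,220),5); save(t,"t20",(120,150,240,260),5); save(t,"t20f")
bands(s,[("grip",.195,.245,.0125),("socket",.145,.18,.0155),("tap1",.1,.117,.0135),("tap2",.08,.1,.0166)],c0=(.4865,.164))
P=cloud(t); m=(np.hypot(P[...,0]-.487,P[...,1]-.163)<.04)&(P[...,2]>.24); print("top pts",m.sum(),P[m].mean(0))
E
```

```text
t: 37.38
ee_pos: [0.4866, 0.1669, 0.3558]
orientation: [-3.135, -0.004, -0.725]
ft_force: [-0.1, 0.0, -1.4]
finger_gap: 0.798
t: 38.25
ee_pos: [0.3743, -0.1137, 0.3503]
orientation: [-3.141, 0.001, -0.727]
ft_force: [0.6, 0.4, -0.0]
finger_gap: 0.798
grip     n123 u 217.25 width 26.2 lat 0.5 dep -0.4 xy [0.4868 0.1635]
socket   n89 u 218.62 width 27.7 lat 2.0 dep 0.5 xy [0.4885 0.1639]
tap1     n45 u 218.92 width 27.2 lat 0.3 dep -1.6 xy [0.4863 0.1624]
tap2     n59 u 219.14 width 34.2 lat 0.1 dep 0.3 xy [0.4867 0.1643]
top pts 95 [0.48582354 0.16262465 0.249391  ]
```

View pics/s20.png

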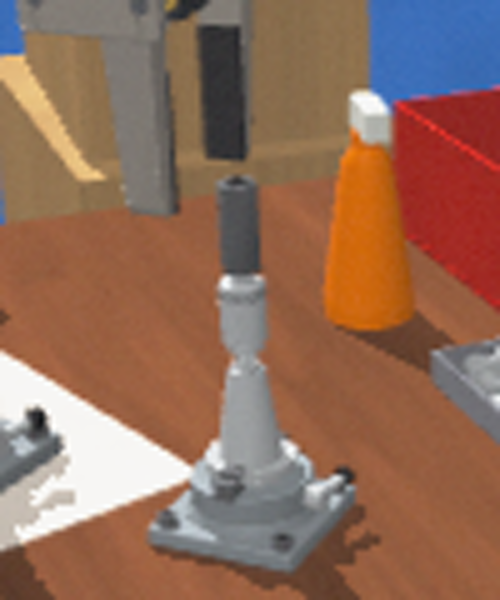

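View pics/t20f.png

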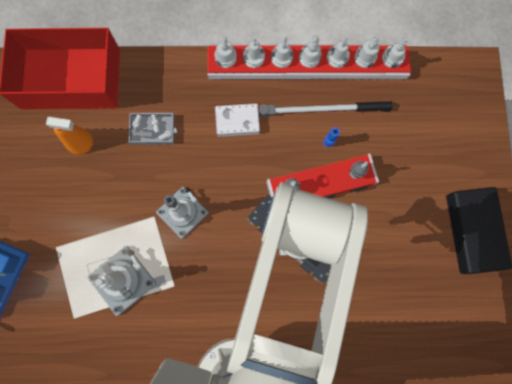

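Run:
```python
from sub import *
s=cam("side");t=cam("top"); c0=(.487,.1645)
for nm,rows,a,b in(("grip",range(138,153),5,10),("socket",range(158,167),7,12),("tap",range(174,183),6,14)):
    e=edges(s,rows,206,230,a,b); L=lat(s,np.stack([e[:,1],e[:,0]],1),c0); print(nm,"lat med %.2f"%np.median(L),L.round(1))
P=cloud(t); m=(np.hypot(P[...,0]-.487,P[...,1]-.163)<.04)&(P[...,2]>.24); v,u=np.nonzero(m); print(u.min(),u.max(),v.min(),v.max(), plane(t,u.mean(),v.mean(),.25), np.percentile(P[m][:,2],[10,50,90]))
# holder axis from top: predicted px of axis points at bore (robot est.) for z .055,.15,.25
for xy in((.4866,.1635),(.487,.1625)): print(xy,proj(t,[[*xy,z] for z in(.015,.055,.15,.25)]).round(1).tolist())
save(t,"t21",(155,180,210,240),10)
```

```text
grip lat med 0.98 [1.6 1.4 1.  0.9 1.6 1.5 1.  0.5 0.8 1.1 1.  0.8 0.9 0.8 0.8]
socket lat med -0.04 [-3.3 -0.  -0.3 -0.   0.2 -0.1 -0.1  0.   0.4]
tap lat med -0.36 [ 0.2 -0.1 -0.4 -0.4 -0.6 -0.4 -0.1 -0.7 -0.1]
164 175 195 205 [0.48546978 0.16272762 0.25      ] [0.24567444 0.2492713  0.25224684]
(0.4866, 0.1635) [[181.7, 212.1], [179.8, 210.3], [174.9, 205.6], [168.8, 199.8]]
(0.487, 0.1625) [[182.1, 211.9], [180.2, 210.1], [175.3, 205.4], [169.2, 199.6]]
```

View pics/t21.png

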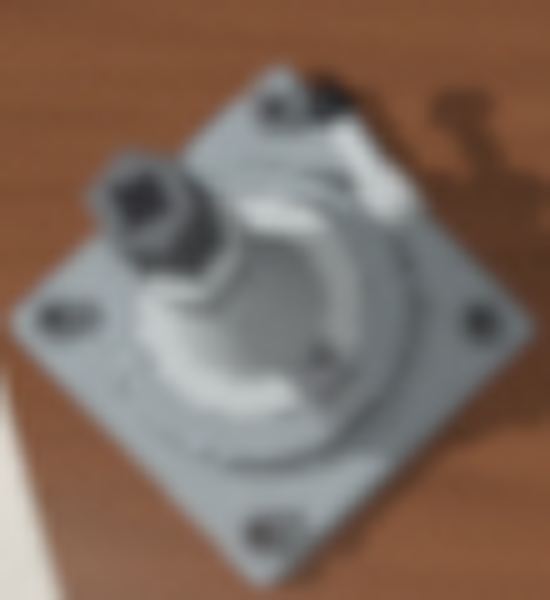

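The top view shows the grip's square hole at (168.7,199.5), against (168.8,199.8) predicted for a vertical axis through the base centre. The driver is upright and centred, and the gripper is clear, so I'm handing in.

```bash
python3 -c "
from bench import bot
print(bot.close_job(), bot.observe()['t'], bot.observe()['ft_force'])"
```

```text
the job is handed in; nothing more can be done
the job is handed in; nothing more can be done
```

I handed the job in with the driver standing released and upright on the stud and the gripper clear. `close_job` gives no verdict, so I don't know the result.

**What I did**
- **Picking up the driver:** I took it from the middle rack pocket, re-gripping twice because the first grip was off the hex flats.
- **Setting it home:** It slipped over the stud's flats without a search and seated at the expected height, rim about 21 mm above the mouth.
- **Squaring the stud:** I found the bore axis by rocking the stud gently to its stops both ways along the fixture's x and y, then centred on the midpoint. The side forces dropped to near zero.
- **Turning:** I turned the driver 3.5 rad clockwise with light pressure, correcting for the driver sitting about 2 mm off the wrist axis. I estimate the stud turned about 2.8 to 3.1 rad, from where the drag began and the roughly 1 mm it sank. `stud_turn` itself can't be read.

**Last checks**
- **Position:** The driver's top was at 0.25 m, which matches home. The top view put it within about 1 mm of vertical over the fixture's base centre.
- **Lean:** The side view agreed on centring to about 0.5 mm. It showed the grip about 1 mm to the side of the socket, a lean of at most 0.02 rad. A rougher depth-based check gave a similar lean, but the other way.
- **Other tools:** The force readings stayed below about 10 N, and nothing I saw in the pictures had moved. In the last top view the arm hid the calliper, one of the chucks and part of the rack.

**Disagreements**
- The fingers' opening suggested the grip was still about 6° off the flats until the turn pulled it square.
- Side forces of 2 to 3 N appeared during part of the turn, so I steered them out. By the camera, the driver was then at most about 0.5 mm off to the side.

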